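# Set up a strap clamp over an offcut

## Robot

A 7-joint arm with a two-finger parallel gripper is mounted at the origin on a cart in front of the work surface, level with it; the furniture and walls round the work are solid. World frame = base frame: x ahead of the robot, y to its left, z up, the work surface at z = 0. Lengths are in m, angles in degrees, forces in N, time in s.
With the tool pointing down it reaches from about 0.425 to 0.875 m from the base axis. Payload 4.7 kg.
Tool frame: the origin (TCP) lies on the centre line of the jaws, within the pads' length; the fingertips stand ahead of it and the grasp point (between the pads) lies 2 mm behind it (env.tip_reach is the x of the fingertips in the tool frame, in m); x points along the fingers, z is the direction in which the jaws open and shut, and the axes are right-handed (so a half turn about x gives the same grasp; the last joint's range is limited). The gripper opens to 87 mm and grips with 3 to 60 N. Pads are 19 mm wide; open, the fingers measure 117 mm over their backs; the gripper's body (75 mm by 190 mm) begins 51 mm behind the grasp point.
Start: joints at [-71.671, 18.392, -4.016, 83.108, 1.295, 78.541, -3.26], TCP at [0.196, 0.62, 0.24] pointing down, gripper open.
Joint ranges: [-163.93, 163.93], [-17.29, 119.83], [-79.2, 71.16], [3.27, 140.29], [-89.18, 269.18], [5.43, 117.66], [-154.24, 154.24]. Speed limits (degrees/s): [147.25, 147.25, 180, 180, 180, 180, 180].

## Interface

Orientations are given as [roll, pitch, yaw] about the fixed x, y, z axes, in that order (R = Rz(yaw) Ry(pitch) Rx(roll)).
In Python, from cell import telemetry, optics, env, models gives the robot as it stands.
- The arm moves only by the shell command python3 -m pendant 'ROWS' [FORCE]. ROWS is JSON, a list of rows, each a list of 3 entries, a list of its own where there are three numbers: the finger opening in mm, from 0 to 87, then the shift along the tool's x, y, z in mm, then the turn, a rotation vector about the tool's x, y, z in rad. A call has 1 to 10 rows; each row is the pose to reach, as a shift and turn from the pose commanded when the call began, along the tool's axes at that moment; what a row does not reach only later rows make up. A row lasts 1/12 s, in which the tool goes at most 41.7 mm and 7.16 degrees, less where a joint would pass 70% of its speed; a pose out of reach is approached as far as the arm can. A call with a gripper value outside its range is refused whole. The fingers move at their own pace and stop on an object; FORCE is the grip in N (left out, the last holds). Time passes only in rows, so rows that repeat a pose let the fingers close. It gives the time, the measured TCP pose, the force and the opening at its end, in the units of the state.
- telemetry.get_obs(): the state, without advancing time (a new reading comes with each control period).
- optics.read_camera(name): name is "side" or "top" or "wrist"; returns a dict with "image" (480x640x3 uint8, blue, green, red), "range_z" (480x640 float32, m along the optical axis (not along the pixel's ray), 0 where there is no reading), "fx", "fy", "cx", "cy" (pixels), "cam_to_world" (4x4, takes a point from camera to world coordinates). Camera axes: x right, y up, looking along -z (the intrinsics and any distortion apply to the point x, -y, -z); pixel columns grow to the right and rows downward; lengths in m; the calibration is good to about 2 mm. A picture is of the moment at which its call begins.
- env.sign_off(): hands the job in, once; it reports no verdict.
Trained networks look in the newest picture that a camera, given by its name, has taken for a name from the list of things; names that differ only in an ending like _2 or _b are one class to them, and where a whole thing is asked for, a point or a joint stands for the part that bears it (a point fixed in the world has none). Each returns a list of dicts, best first, with "confidence" (0 to 1); they miss things now and then, are a little off and sometimes report something else, mostly with a low value. They report only what shows in the picture. A call takes as long as a camera call.
- models.masks_of(camera, label): "pixels" (480x640 bool, what is visible of it) and "extent" ([left, top, right, bottom] as shares, 0 to 1, of the picture: columns of its width, rows of its height, round what is visible of it).
- models.landmark_of(camera, label): "centre" ([row, column] as shares, 0 to 1, of the picture: columns of its width, rows of its height: a listed point, or the origin of a listed thing).
The state is a dict: "time_s": time; "qpos": joint angles; "joint_velocities": joint speeds; "effort": joint torques, N m; "tool_pos": TCP position; "tool_rot": TCP orientation; "force": force on the tool from outside, world axes, zero at the start; "wrist_torque": the same for the moment, N m; "grip_width": finger opening in m.
Only numpy, scipy, OpenCV 4.12 (cv2) and the standard library are available. Lean on these libraries where they do the work, as an engineer would, in place of code of your own. Each camera call takes 0.05 s, during which the arm holds its last target.

## Task

Set up the clamp on the grey plate so that only the nut is missing: stand the rusty tube offcut in the long scribed outline in front of the stud, and in the square outline behind the stud stack, one squarely on the other, the two packing blocks that together come exactly to the offcut's height. Then lay the slotted strap level across offcut and packing with the stud through its slot, and drop the thick washer over the stud, flat on the strap. Leave the packing block that is not needed where it is.

Things in the scene. Friction and masses are not known exactly. Their poses are not given: they have to be found in the camera images.
- clamp_plate: Grey plate fixed on the bench, 200 x 110 x 16 mm. Origin: centre of its underside; x along the 200 mm, away from the robot (within 0.8 rad); z up. Stud at its centre, 10 mm thick, tapered tip at z = 92 mm (foot shoulder 22 mm wide, 4 mm high). White outlines on blue: long, 64 (along x) x 40 mm, at x = -60 mm, y = 0, for the offcut, length along x; square, 38 mm, at x = +52 mm, y = 0, for the packing.
- tube_c (a point): Centre (half-way up) of the loose offcut of rusty square steel tube lying on the bench: 40 x 64 x 40 mm, 40 mm high; x across it (40 mm), y along its length (64 mm), z up. It lies in the open, among the packing blocks; a similar scrap piece far back on the left, behind the vise, is fixed and not meant. Under 1 kg.
- packer_grey_c (a point): Centre (half-way up) of the loose grey packing block, 38 x 38 mm square and 24 mm high, with a small dark hole in its top; x and y along its sides, z up.
- packer_brass_c (a point): Centre (half-way up) of the loose brass-coloured packing block, 38 x 38 mm square and 16 mm high, with a small dark hole in its top; x and y along its sides, z up.
- packer_black_c (a point): Centre (half-way up) of the loose black packing block, 38 x 38 mm square and 32 mm high, with a small dark hole in its top; x and y along its sides, z up.
- strap_c (a point): Centre (half-way up) of the loose bright steel clamp strap lying flat on the bench: 140 mm long (x), 36 mm wide (y), 14 mm thick (z), the same from either end. A slot goes right through its middle, 36 mm long (x) and 18 mm wide (y), centred on this point. About 0.4 to 0.55 kg.
- washer_c (a point): Centre (half-way up) of the loose thick bright zinc-plated washer lying flat on the bench: ring of 40 mm outer diameter, 18 mm hole, 12 mm thick; z is its axis.

How it is judged (in metres and radians):
At the end, for the whole second after the job is handed in: Offcut in the long outline (12 mm along, 10 mm across, 0.2 rad); grey and brass packers stacked, either order, in the square one (10 mm); strap level (0.05 rad) on both, in line within 0.2 rad, stud through its slot (16 mm along, 8 mm across); washer flat on the strap round the stud (8 mm) (x of tube_c in the frame of clamp_plate between -0.072 and -0.048 m and y of tube_c in the frame of clamp_plate between -0.01 and 0.01 m and z of tube_c in the frame of clamp_plate between 0.033 and 0.039 m and angle between the y axis of tube_c and the x axis of clamp_plate, either way round below 0.2 rad and x of packer_grey_c in the frame of clamp_plate between 0.042 and 0.062 m and y of packer_grey_c in the frame of clamp_plate between -0.01 and 0.01 m and x of packer_brass_c in the frame of clamp_plate between 0.042 and 0.062 m and y of packer_brass_c in the frame of clamp_plate between -0.01 and 0.01 m and horizontal distance between packer_grey_c and packer_brass_c below 0.01 m and ((z of packer_grey_c in the frame of clamp_plate between 0.025 and 0.031 m and z of packer_brass_c in the frame of clamp_plate between 0.045 and 0.051 m) or (z of packer_brass_c in the frame of clamp_plate between 0.021 and 0.027 m and z of packer_grey_c in the frame of clamp_plate between 0.041 and 0.047 m)) and x of strap_c in the frame of clamp_plate between -0.016 and 0.016 m and y of strap_c in the frame of clamp_plate between -0.008 and 0.008 m and z of strap_c in the frame of clamp_plate between 0.06 and 0.066 m and angle between strap_c's own z axis and vertical below 0.05 rad and angle between the x axis of strap_c and the x axis of clamp_plate, either way round below 0.2 rad and x of washer_c in the frame of clamp_plate between -0.008 and 0.008 m and y of washer_c in the frame of clamp_plate between -0.008 and 0.008 m and z of washer_c in the frame of clamp_plate between 0.073 and 0.079 m and angle between washer_c's own z axis and vertical below 0.08 rad); the robot touches nothing.
It fails at once if the black packing block, which is not needed, is moved by more than 30 mm (distance of packer_black_c from where it was at the start of the episode above 0.03 m).
It also fails if it takes over 138 s, if anything falls off the work surface, if the arm or the gripper's body presses on something with over 40 N, if the wrist force passes 120 N, or if a joint passes its speed limit or range.

## Working session

There is one attempt and no reset: what is moved stays moved. The work goes in short steps, Python scripts to look and compute and a shell command to move; the robot and the scene stay as the last step left them, time stands still between calls to the robot, and variables do not carry over. Pictures are saved under pics/ and viewed, and the job is handed in when it is done.

```bash
ls; mkdir -p pics
python3 - <<'E'
from cell import telemetry, optics, env, models
import cv2
print(telemetry.get_obs()); print(env.tip_reach)
for n in ["side","top","wrist"]:
    c=optics.read_camera(n); cv2.imwrite(f"pics/{n}0.png",c["image"]); print(n,c["fx"],c["cx"],c["cy"],c["cam_to_world"], [k for k in c])
E
```

```text
pics
{'time_s': 0.0, 'qpos': array([-71.66981831,  18.43787569,  -4.01517091,  83.17357607,
         1.29599938,  78.53903679,  -3.25836525]), 'joint_velocities': array([ 0.03811714, -0.01986963,  0.05502348,  0.02547375, -0.07520855,
        0.06208057, -0.13884307]), 'effort': array([-2.63482752e-04, -4.91284525e+01, -4.04180037e-01, -3.12524915e+01,
       -6.40406320e-02,  4.40571865e-02,  1.82085441e-04]), 'tool_pos': array([0.19560529, 0.61934527, 0.23848646]), 'tool_rot': array([-176.35592269,   89.89459067, -103.87489213]), 'force': array([ 0.02859966,  0.28464016, -0.47093571]), 'wrist_torque': array([-0.01184918, -0.01269303, -0.01825953]), 'grip_width': 0.08678814890865336}
0.017
side 540.8488784383703 316.6353549502182 233.47576965941775 [[ 0.8413319   0.34332877 -0.41747574  0.07047517]
 [-0.54051637  0.5367429  -0.64788048 -0.6885066 ]
 [ 0.00164113  0.77073498  0.63715374  0.74422622]
 [ 0.          0.          0.          1.        ]] ['image', 'range_z', 'fx', 'fy', 'cx', 'cy', 'cam_to_world']
top 441.6977691704752 315.6625829647507 243.62124282612655 [[ 0.0399766   0.96946687 -0.24194185  0.31257058]
 [-0.99919327  0.03971506 -0.00595977 -0.00567672]
 [ 0.00383093  0.24198492  0.97027245  0.89958062]
 [ 0.          0.          0.          1.        ]] ['image', 'range_z', 'fx', 'fy', 'cx', 'cy', 'cam_to_world']
wrist 375.2441951826814 321.48625697591257 242.0757894648453 [[ 0.30070689 -0.919321   -0.25381935  0.12467714]
 [ 0.95371584  0.28952456  0.08125034  0.64210802]
 [-0.00120821 -0.26650408  0.96383303  0.38356619]
 [ 0.          0.          0.          1.        ]] ['image', 'range_z', 'fx', 'fy', 'cx', 'cy', 'cam_to_world']
```

View pics/top0.png

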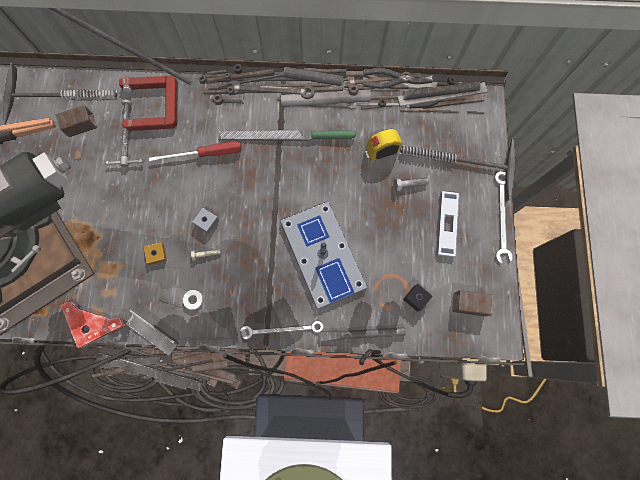

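View pics/side0.png

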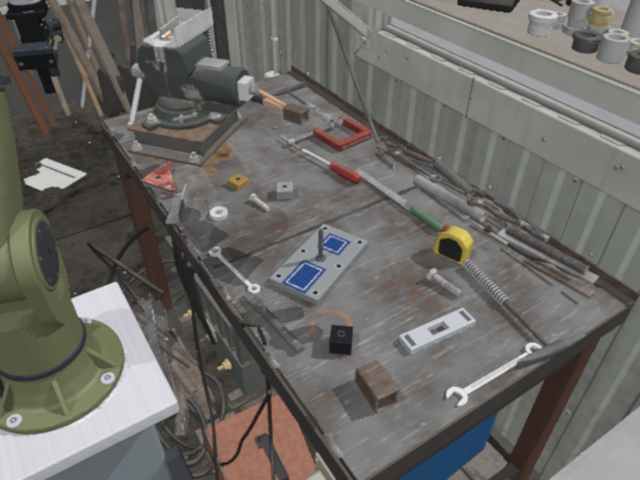

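View pics/wrist0.png

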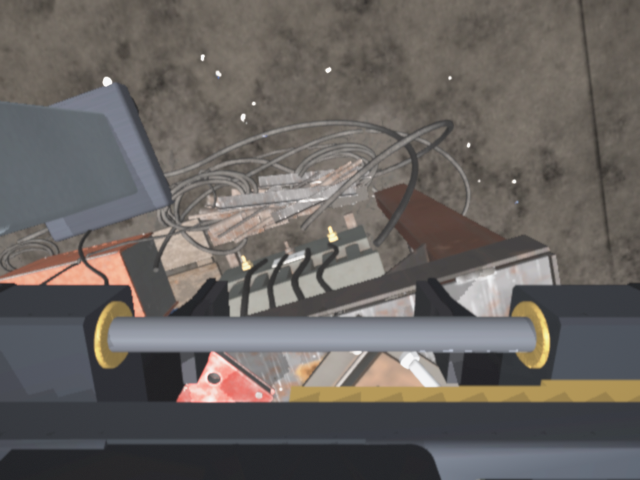

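```bash
cat > h.py <<'E'
from cell import telemetry, optics, env, models
import numpy as np, cv2
from scipy.spatial.transform import Rotation as Ro
def cloud(c):
    v,u=np.mgrid[0:480,0:640]; d=c["range_z"]
    X=np.stack([(u-c["cx"])/c["fx"]*d,-(v-c["cy"])/c["fy"]*d,-d],-1)
    T=c["cam_to_world"]; return X@T[:3,:3].T+T[:3,3]
def ray(c,u,v,z):
    T=c["cam_to_world"]; r=T[:3,:3]@np.array([(u-c["cx"])/c["fx"],-(v-c["cy"])/c["fy"],-1]); o=T[:3,3]
    return o+r*(z-o[2])/r[2]
def proj(c,p):
    T=c["cam_to_world"]; q=T[:3,:3].T@(np.asarray(p)-T[:3,3]); return c["cx"]+c["fx"]*q[0]/-q[2], c["cy"]+c["fy"]*q[1]/q[2]
def measure(cam,label,top,tol=0.005,c=None):
    c=c or optics.read_camera(cam)
    out=[]
    for m in models.masks_of(cam,label)[:2]:
        P=cloud(c)[m["pixels"]&(c["range_z"]>0)]
        n=len(P)
        zt=np.percentile(P[:,2],90) if n else 0
        # top-face pixels re-projected to plane z=top by ray
        px=np.argwhere(m["pixels"]); W=cloud(c)[px[:,0],px[:,1]]
        px=px[abs(W[:,2]-top)<tol]
        if len(px)<10: out.append((round(m["confidence"],2),n,zt)); continue
        q=np.array([ray(c,u,v,top)[:2] for v,u in px])
        r=cv2.minAreaRect((q*1000).astype(np.float32))
        out.append((round(m["confidence"],2),len(px),round(float(zt),4),np.round(np.median(W[abs(W[:,2]-top)<tol][:,2]),4),"cen",np.round(r[0],1),"size",np.round(r[1],1),"ang",round(r[2],1),"mean",np.round(q.mean(0)*1000,1)))
    return out
E
python3 - <<'E'
from h import *
L=[("clamp_plate",.016),("tube_c",.04),("packer_grey_c",.024),("packer_brass_c",.016),("packer_black_c",.032),("strap_c",.014),("washer_c",.012)]
for cam in ["top","side"]:
    c=optics.read_camera(cam)
    for l,z in L:
        print(cam,l)
        for o in measure(cam,l,z,c=c): print("   ",*o)
        for k in models.landmark_of(cam,l)[:2]:
            r,cc=k["centre"]; print("    lm",round(k["confidence"],2),np.round([cc*640,r*480]),np.round(ray(c,cc*640-.5,r*480-.5,z/2 if l!="clamp_plate" else 0)*1000,1))
E
```

```text
top clamp_plate
    0.72 4918 0.0191 0.0169 cen [513.4 -15.2] size [199.6 109.4] ang 25.2 mean [510.8 -15.6]
    lm 0.79 [324. 252.] [519.8 -17.2   0. ]
top tube_c
    0.61 684 0.0419 0.0402 cen [ 422.1 -314.9] size [65.  40.1] ang 84.4 mean [ 422.2 -314.7]
    lm 0.83 [471. 302.] [ 425.9 -313.1   20. ]
top packer_grey_c
    0.8 331 0.0271 0.0253 cen [573.4 231.9] size [40.  38.1] ang 58.4 mean [573.2 232.1]
    lm 0.79 [206. 224.] [568.3 232.8  12. ]
top packer_brass_c
    0.59 341 0.019 0.0171 cen [500.6 329.3] size [39.  39.6] ang 17.1 mean [500.6 329.5]
    lm 0.84 [155. 255.] [499.  331.7   8. ]
    lm 0.69 [415. 298.] [ 430.8 -205.1    8. ]
top packer_black_c
    0.94 366 0.0345 0.0323 cen [ 430.4 -206.3] size [37.4 38.8] ang 50.9 mean [ 430.3 -205.9]
    lm 0.93 [417. 295.] [ 435.9 -207.1   16. ]
top strap_c
    0.77 972 0.0166 0.0145 cen [ 589.  -274.6] size [ 37.3 141.1] ang 84.7 mean [ 587.2 -274.4]
    lm 0.95 [447. 221.] [ 596.5 -273.5    7. ]
top washer_c
    0.71 246 0.0146 0.0128 cen [409.5 242. ] size [36.1 38.6] ang 2.3 mean [409.1 241.9]
    0.47 36 0.027 0.0113 cen
[... 843 characters left out ...]
422 0.0329 0.0315 cen [ 426.8 -211.1] size [41.8 37.9] ang 50.6 mean [ 427.1 -211. ]
    0.47 218 0.012614494852797553
    lm 0.79 [341. 338.] [ 430.4 -205.6   16. ]
    lm 0.5 [437. 328.] [ 585.7 -277.1   16. ]
side strap_c
    0.9 1208 0.0151 0.0135 cen [ 585.5 -279.4] size [ 39.2 142.9] ang 85.0 mean [ 584.  -278.9]
    0.34 3666 0.0178 0.0157 cen [510.9 -19.8] size [205.9 112.8] ang 25.0 mean [504.2 -24.3]
    lm 0.91 [438. 327.] [ 592.9 -272.2    7. ]
side washer_c
    0.75 142 0.0126 0.0113 cen [404.4 236.7] size [40.4 37.2] ang 57.4 mean [405.  237.9]
    0.6 83 0.0329 0.0119 cen [ 416.3 -223.2] size [10.6 36.2] ang 49.8 mean [ 416.9 -223.7]
    lm 0.54 [219. 212.] [409.7 245.9   6. ]
```

```bash
cat >> h.py <<'E'
def go(x,y,z,jaw,prnt=True):
    """target TCP (mm), jaw axis yaw (deg, mod 180): prints tool shift mm and rotvec rad"""
    o=telemetry.get_obs(); R=Ro.from_euler('xyz',o["tool_rot"],degrees=True).as_matrix(); p=o["tool_pos"]
    best=None
    for k in (0,180):
        a=np.radians(jaw+k); zt=np.array([np.cos(a),np.sin(a),0]); xt=np.array([0,0,-1.]); yt=np.cross(zt,xt)
        Rt=np.stack([xt,yt,zt],1); rv=Ro.from_matrix(R.T@Rt).as_rotvec()
        if best is None or np.linalg.norm(rv)<np.linalg.norm(best): best=rv
    d=R.T@(np.array([x,y,z])/1000-p)*1000
    zz=R[:,2]
    print("t",round(o["time_s"],2),"tcp",np.round(p*1000,1),"jaw",round(np.degrees(np.arctan2(zz[1],zz[0])),1),"tilt",round(np.degrees(np.arccos(-R[2,0])),2),"q",np.round(o["qpos"]),"grip",round(o["grip_width"]*1000,1),"F",np.round(o["force"],1))
    print("  shift",np.round(d,1),"rot",np.round(best,3),"deg",round(np.degrees(np.linalg.norm(best)),1),"len",round(np.linalg.norm(d)))
E
python3 - <<'E'
from h import *
c=optics.read_camera("top"); P=cloud(c); ok=(c["range_z"]>0)
for x in range(350,750,50):
    print(x,[ (lambda s: round(float(P[...,2][s].max()),2) if s.any() else None)(ok&(abs(P[...,0]*1000-x)<25)&(abs(P[...,1]*1000-y)<25)) for y in range(700,-400,-50)])
go(571,229.5,150,58.4); go(571,229.5,150,-31.6)
E
```

```text
350 [None, None, 0.06, 0.01, 0.02, 0.02, 0.02, 0.04, 0.04, 0.03, 0.01, 0.01, 0.01, 0.01, 0.02, 0.02, 0.03, 0.02, 0.02, 0.0, 0.01, 0.0]
400 [None, None, 0.08, 0.08, 0.02, 0.02, 0.01, 0.04, 0.01, 0.02, 0.01, 0.01, 0.01, 0.01, 0.02, 0.02, 0.01, 0.01, 0.04, 0.0, 0.05, 0.04]
450 [None, None, 0.1, 0.12, 0.12, 0.06, 0.01, 0.01, 0.01, 0.02, 0.01, 0.01, 0.01, 0.02, 0.02, 0.02, 0.02, 0.01, 0.04, 0.04, 0.04, 0.04]
500 [None, None, None, 0.2, 0.2, 0.06, 0.01, 0.02, 0.02, 0.02, 0.02, 0.01, 0.01, 0.02, 0.1, 0.02, 0.02, 0.0, 0.01, 0.02, 0.02, 0.01]
550 [None, None, None, 0.21, 0.22, 0.21, 0.01, 0.01, 0.01, 0.03, 0.03, 0.0, 0.01, 0.02, 0.02, 0.02, 0.01, 0.01, 0.0, 0.02, 0.02, 0.01]
600 [None, None, None, 0.22, 0.22, 0.21, 0.01, 0.01, 0.01, 0.03, 0.03, 0.01, 0.01, 0.02, 0.02, 0.02, 0.0, 0.01, 0.01, 0.02, 0.02, 0.0]
650 [None, None, None, 0.01, 0.2, 0.19, 0.01, 0.01, 0.01, 0.01, 0.01, 0.01, 0.01, 0.01, 0.01, 0.01, 0.01, 0.03, 0.03, 0.02, 0.02, 0.01]
700 [0.01, 0.01, 0.01, 0.01, 0.01, 0.02, 0.44, 0.44, 0.44, 0.44, 0.45, 0.45, 0.45, 0.45, 0.45, 0.45, 0.45, 0.46, 0.46, 0.45, 0.45, 0.45]
t 1.7 tcp [195.7 619.8 239.6] jaw 72.5 tilt 0.0 q [-72.  18.  -4.  83.   1.  79.  -3.] grip 87.1 F [-0.   0.5 -0.3]
  shift [  89.6 -475.4 -259.3] rot [0.246 0.    0.   ] deg 14.1 len 549
t 1.7 tcp [195.7 619.8 239.6] jaw 72.5 tilt 0.0 q [-72.  18.  -4.  83.   1.  79.  -3.] grip 87.1 F [-0.   0.5 -0.3]
  shift [  89.6 -475.4 -259.3] rot [-1.325  0.     0.   ] deg 75.9 len 549
```

Run:
```python
from h import *
c=optics.read_camera("top"); P=cloud(c); ok=(c["range_z"]>0)&(P[...,2]>.25)&(abs(P[...,1])<.4)&(P[...,0]>.3)
print(np.argwhere(ok)[:,0].min(),np.argwhere(ok)[:,0].max(), np.percentile(P[ok][:,0],[0,1,5,50]),np.percentile(P[ok][:,2],[0,1,50,100]))
for v in range(60,130,10): print(v,np.round(P[v,350],2))
go(360,330,230,72.5)
```

```text
0 29 [0.72238718 0.72345202 0.72407314 0.72593857] [0.4257533  0.42732869 0.44128393 0.46570815]
60 [ 0.99 -0.06 -0.01]
70 [ 0.95 -0.06  0.01]
80 [ 0.9  -0.06  0.04]
90 [ 0.87 -0.06  0.05]
100 [ 0.86 -0.06  0.03]
110 [ 0.85 -0.07  0.  ]
120 [ 0.83 -0.07  0.  ]
t 1.75 tcp [195.7 619.9 239.6] jaw 72.5 tilt 0.01 q [-72.  18.  -4.  83.   1.  79.  -3.] grip 87.1 F [ 0.1 -1.1  0.2]
  shift [   9.6 -243.9 -226.9] rot [-0.  0.  0.] deg 0.0 len 333
```

```bash
python3 -m pendant '[[87,[10,-244,-227],[0,0,0]],[87,[10,-244,-227],[0,0,0]],[87,[10,-244,-227],[0,0,0]],[87,[10,-244,-227],[0,0,0]],[87,[10,-244,-227],[0,0,0]],[87,[10,-244,-227],[0,0,0]],[87,[10,-244,-227],[0,0,0]],[87,[10,-244,-227],[0,0,0]],[87,[10,-244,-227],[0,0,0]]]'; python3 -c "
from h import *
go(571,229.5,120,58.4)"
```

```text
time_s: 2.5
tool_pos: [0.3654, 0.3215, 0.2298]
tool_rot: [-122.1, 89.8, -50.3]
force: [1.0, -1.3, -0.5]
grip_width: 0.0874
t 2.5 tcp [365.4 321.5 229.8] jaw 71.8 tilt 0.22 q [-53.  -1.   8. 107.   0.  75.  27.] grip 87.4 F [ 1.  -1.3 -0.5]
  shift [ 110.6 -223.7  -22.9] rot [ 0.233 -0.002  0.003] deg 13.4 len 251
```

```bash
python3 -m pendant '[[87,[110,-224,-23],[0.233,0,0]],[87,[110,-224,-23],[0.233,0,0]],[87,[110,-224,-23],[0.233,0,0]],[87,[110,-224,-23],[0.233,0,0]],[87,[110,-224,-23],[0.233,0,0]],[87,[110,-224,-23],[0.233,0,0]],[87,[110,-224,-23],[0.233,0,0]],[87,[110,-224,-23],[0.233,0,0]],[87,[110,-224,-23],[0.233,0,0]]]'
python3 - <<'E'
from h import *
c=optics.read_camera("wrist"); cv2.imwrite("pics/w1.png",c["image"])
for o in measure("wrist","packer_grey_c",.024,c=c): print(*o)
go(571,229.5,25,58.4)
E
```

```text
time_s: 3.25
tool_pos: [0.5663, 0.2412, 0.1194]
tool_rot: [104.3, 89.9, 163.5]
force: [0.6, 0.4, 0.2]
grip_width: 0.0871
0.89 2992 0.0248 0.0239 cen [569.5 232.5] size [37.6 38.9] ang 59.9 mean [569.3 232.8]
t 3.35 tcp [566.  242.5 120.6] jaw 59.3 tilt 0.11 q [-40.  19.  17.  97.  -6.  65.  38.] grip 87.4 F [ 0.1  0.1 -0.9]
  shift [ 95.6 -11.   -8.8] rot [ 0.015  0.002 -0.   ] deg 0.9 len 97
```

View pics/w1.png

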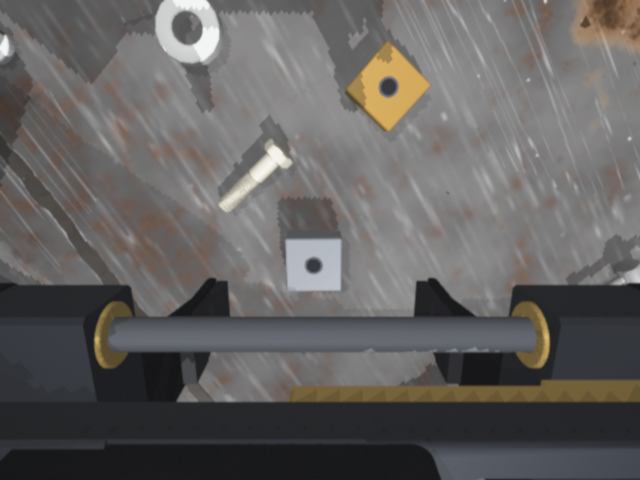

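```bash
python3 -m pendant '[[87,[60,-11,-9],[0.015,0,0]],[87,[60,-11,-9],[0.015,0,0]],[87,[60,-11,-9],[0.015,0,0]],[87,[60,-11,-9],[0.015,0,0]],[87,[60,-11,-9],[0.015,0,0]]]'
python3 - <<'E'
from h import *
c=optics.read_camera("wrist"); cv2.imwrite("pics/w2.png",c["image"])
for o in measure("wrist","packer_grey_c",.024,c=c): print(*o)
go(570,231.5,21,59)
E
```

```text
time_s: 3.77
tool_pos: [0.5722, 0.229, 0.0618]
tool_rot: [-17.4, 89.8, 40.9]
force: [-0.4, 0.8, 0.6]
grip_width: 0.0868
t 3.87 tcp [572.6 228.9  62.1] jaw 58.3 tilt 0.25 q [-38.  23.  17. 100.  -8.  58.  40.] grip 87.2 F [-0.3 -0.   0.6]
  shift [41.1  3.7  0.7] rot [-0.011  0.004  0.002] deg 0.7 len 41
```

```bash
python3 -m pendant '[[87,[20,4,0],[0,0,0]],[87,[41,4,0],[0,0,0]],[87,[41,4,0],[0,0,0]],[60,[41,4,0],[0,0,0]],[30,[41,4,0],[0,0,0]],[30,[41,4,0],[0,0,0]],[30,[41,4,0],[0,0,0]],[30,[41,4,0],[0,0,0]],[30,[41,4,0],[0,0,0]],[30,[41,4,0],[0,0,0]]]' 25
python3 - <<'E'
from h import *
go(570,231.5,120,59)
E
```

```text
time_s: 4.7
tool_pos: [0.5682, 0.2293, 0.0187]
tool_rot: [-24.9, 90.0, 33.4]
force: [0.0, 0.0, -0.5]
grip_width: 0.0485
t 4.7 tcp [568.2 229.3  18.7] jaw 58.3 tilt 0.01 q [-38.  26.  16. 102.  -9.  54.  40.] grip 48.5 F [ 0.   0.  -0.5]
  shift [-101.3   -0.4    2.8] rot [-0.013  0.     0.   ] deg 0.7 len 101
```

```bash
python3 -m pendant '[[30,[0,0,0],[0,0,0]],[30,[0,0,0],[0,0,0]],[30,[0,0,0],[0,0,0]],[30,[0,0,0],[0,0,0]]]' 25;python3 -m pendant '[[30,[-100,0,0],[0,0,0]],[30,[-100,0,0],[0,0,0]],[30,[-100,0,0],[0,0,0]],[30,[-100,0,0],[0,0,0]],[30,[-100,0,0],[0,0,0]]]' 25
python3 - <<'E'
from h import *
c=optics.read_camera("wrist"); cv2.imwrite("pics/w3.png",c["image"])
go(570,231.5,120,59)
E
```

```text
time_s: 5.03
tool_pos: [0.5684, 0.2296, 0.0187]
tool_rot: [-21.3, 90.0, 36.9]
force: [0.9, 1.6, -0.6]
grip_width: 0.038
time_s: 5.45
tool_pos: [0.5683, 0.2292, 0.1191]
tool_rot: [-24.3, 89.9, 34.0]
force: [-0.8, -0.4, -3.2]
grip_width: 0.0379
t 5.5 tcp [567.1 228.9 117.4] jaw 58.3 tilt 0.13 q [-39.  19.  18.  98.  -6.  64.  39.] grip 37.5 F [ 0.1 -0.1 -1.9]
  shift [-2.6 -1.1  3.7] rot [-0.013 -0.002 -0.001] deg 0.7 len 5
```

View pics/w3.png

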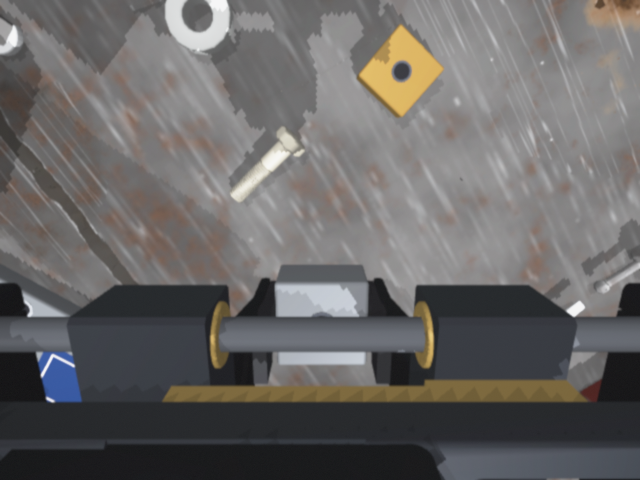

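```bash
cat >> h.py <<'E'
def held(label,dz,tol=.006):
    """held object's offset along tool y,z from wrist camera; dz: object top above TCP (m)"""
    c=optics.read_camera("wrist"); o=telemetry.get_obs(); R=Ro.from_euler('xyz',o["tool_rot"],degrees=True).as_matrix(); p=o["tool_pos"]
    P=cloud(c)
    for m in models.masks_of("wrist",label)[:2]:
        W=P[m["pixels"]&(c["range_z"]>0)]; q=(W-p)@R*1000
        s=q[abs(q[:,0]+dz*1000)<tol*1000]
        print(label,round(m["confidence"],2),len(q),len(s),"x pct",np.round(np.percentile(q[:,0],[2,25,50,75,98]),1), "y",np.round(np.percentile(s[:,1],[1,50,99]),1) if len(s) else 0,"z",np.round(np.percentile(s[:,2],[1,50,99]),1) if len(s) else 0)
PL=[511.5,-17.5,25.2]
def pl(x,y):
    a=np.radians(PL[2]); return PL[0]+x*np.cos(a)-y*np.sin(a), PL[1]+x*np.sin(a)+y*np.cos(a)
E
python3 - <<'E'
from h import *
held("packer_grey_c",.0053)
x,y=pl(52,0); print(x,y); go(x,y,140,115.2)
E
```

```text
packer_grey_c 0.9 5704 4724 x pct [-7.2 -6.3 -5.8 -4.5 13.6] y [-18.   10.2  19. ] z [-18.1   0.   18.5]
558.551006728233 4.640523161383779
t 5.6 tcp [566.4 228.6 116.1] jaw 58.3 tilt 0.26 q [-39.  19.  18.  98.  -6.  64.  39.] grip 38.0 F [-0.7  0.5 -2.3]
  shift [ -23.4 -111.  -194.8] rot [-0.993 -0.002 -0.004] deg 56.9 len 225
```

```bash
python3 -m pendant '[[30,[-24,-111,-195],[-0.993,0,0]],[30,[-24,-111,-195],[-0.993,0,0]],[30,[-24,-111,-195],[-0.993,0,0]],[30,[-24,-111,-195],[-0.993,0,0]],[30,[-24,-111,-195],[-0.993,0,0]],[30,[-24,-111,-195],[-0.993,0,0]],[30,[-24,-111,-195],[-0.993,0,0]],[30,[-24,-111,-195],[-0.993,0,0]],[30,[-24,-111,-195],[-0.993,0,0]],[30,[-24,-111,-195],[-0.993,0,0]]]' 25;python3 -m pendant '[[30,[0,0,0],[0,0,0]],[30,[0,0,0],[0,0,0]]]'
python3 - <<'E'
from h import *
c=optics.read_camera("wrist"); cv2.imwrite("pics/w4.png",c["image"])
for o in measure("wrist","clamp_plate",.016,c=c): print(*o)
x,y=pl(52,0); go(x,y,140,115.2)
E
```

```text
time_s: 6.43
tool_pos: [0.559, 0.0051, 0.141]
tool_rot: [69.8, 89.8, -175.2]
force: [0.4, -0.5, -2.6]
grip_width: 0.0381
time_s: 6.6
tool_pos: [0.5597, 0.0055, 0.1419]
tool_rot: [74.8, 89.9, -170.1]
force: [0.1, -0.4, -2.4]
grip_width: 0.0377
0.84 40464 0.0171 0.016 cen [509.5 -15.6] size [197.7 109.2] ang 25.1 mean [492.9 -23.3]
t 6.7 tcp [559.9   5.5 142.2] jaw 115.1 tilt 0.03 q [-19.  12.  18. 104.  -4.  65. 115.] grip 37.9 F [ 0.8  0.3 -2.2]
  shift [ 2.2  1.6 -0.2] rot [-0.001  0.    -0.   ] deg 0.1 len 3
```

View pics/w4.png

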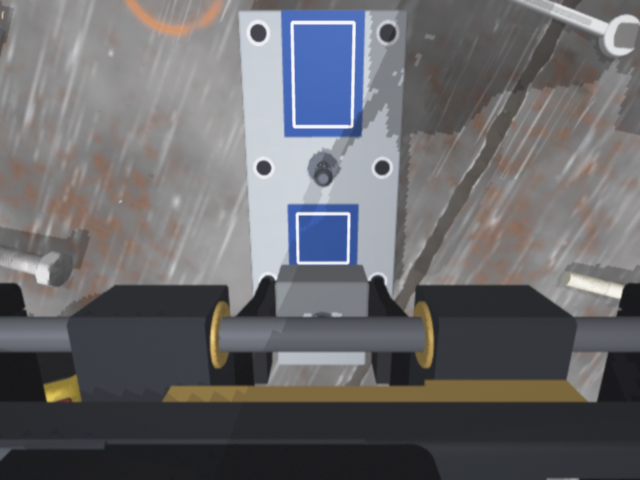

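```bash
cat > plate.py <<'E'
from h import *
def plate(cam="wrist",name=None,c=None):
    c=c or optics.read_camera(cam); im=c["image"].astype(int)
    if name: cv2.imwrite(name,c["image"])
    b,g,r=im[...,0],im[...,1],im[...,2]
    blue=((b-r)>50)&(b>90)
    n,lab,st,_=cv2.connectedComponentsWithStats(cv2.morphologyEx(blue.astype(np.uint8),cv2.MORPH_CLOSE,np.ones((9,9))))
    res=[]
    for i in range(1,n):
        if st[i,4]<80: continue
        px=np.argwhere(lab==i); q=np.array([ray(c,u,v,.016)[:2] for v,u in px])*1000
        rr=cv2.minAreaRect(q.astype(np.float32)); res.append(rr); print(cam,st[i],"cen",np.round(rr[0],1),"size",np.round(rr[1],1),"ang",round(rr[2],1))
    return res
E
python3 - <<'E'
from plate import *
plate("wrist"); plate("top"); plate("side")
c=optics.read_camera("wrist")
for uv in [(292,22),(355,22),(354,127),(292,127)]: print(np.round(ray(c,*uv,.016)*1000,1))
print("mean", np.round(np.mean([ray(c,*uv,.016)*1000 for uv in [(291.5,21.5),(354.5,21.5),(354,127),(292,127)]],0),1))
E
```

```text
wrist [  281    10    85   127 10274] cen [455.4 -41. ] size [77.7 54.2] ang 25.2
wrist [ 288  204   71   61 4051] cen [554.7   5.5] size [46.2 52. ] ang 25.2
side [324 234  26  21 348] cen [559.1   5.2] size [49.4 49.2] ang 24.9
side [282 262  43  31 740] cen [457.1 -42.1] size [77.1 52.4] ang 25.3
side [ 399  414   97   66 2065] cen [ 450.7 -469.5] size [185.2  38. ] ang 0.0
[435.2 -73.   16. ]
[417.9 -36.2  16. ]
[476.2  -7.8  16. ]
[494.5 -46.7  16. ]
mean [455.9 -41.1  16. ]
```

```bash
sed -i 's/^PL=.*/PL=[511.0,-16.0,25.2]/' h.py
python3 - <<'E'
from h import *
x,y=pl(52,0); go(x,y,36,115.2)
E
```

```text
t 6.9 tcp [560.    5.2 142.6] jaw 115.2 tilt 0.01 q [-19.  12.  18. 104.  -4.  65. 115.] grip 38.0 F [ 0.5 -0.8 -2.2]
  shift [106.6   1.4   1.7] rot [-0.001 -0.     0.   ] deg 0.0 len 107
```

```bash
python3 -m pendant '[[30,[30,1,2],[0,0,0]],[30,[60,1,2],[0,0,0]],[30,[80,1,2],[0,0,0]],[30,[93,1,2],[0,0,0]],[30,[93,1,2],[0,0,0]],[30,[93,1,2],[0,0,0]]]'
python3 - <<'E'
from h import *
x,y=pl(52,0); go(x,y,36,115.2)
E
```

```text
time_s: 7.4
tool_pos: [0.5579, 0.0064, 0.0492]
tool_rot: [77.5, 89.9, -167.4]
force: [0.5, 0.1, -1.3]
grip_width: 0.038
t 7.4 tcp [557.9   6.4  49.2] jaw 115.2 tilt 0.07 q [-18.  18.  17. 109.  -6.  55. 117.] grip 38.0 F [ 0.5  0.1 -1.3]
  shift [13.2 -0.  -0.3] rot [-0.001  0.    -0.001] deg 0.1 len 13
```

```bash
python3 -m pendant '[[30,[7,0,0],[0,0,0]],[30,[13,0,0],[0,0,0]],[30,[13,0,0],[0,0,0]],[30,[13,0,0],[0,0,0]]]'; python3 -m pendant '[[60,[0,0,0],[0,0,0]],[60,[0,0,0],[0,0,0]],[60,[0,0,0],[0,0,0]],[87,[-30,0,0],[0,0,0]],[87,[-60,0,0],[0,0,0]],[87,[-100,0,0],[0,0,0]],[87,[-120,0,0],[0,0,0]],[87,[-130,0,0],[0,0,0]]]';  python3 - <<'E'
from h import *
go(498.8,328,140,17.1)
go(498.8,328,140,107.1)
c=optics.read_camera("wrist"); cv2.imwrite("pics/w5.png",c["image"])
for o in measure("wrist","packer_grey_c",.040,c=c): print(*o)
E
```

```text
time_s: 7.73
tool_pos: [0.5582, 0.0065, 0.0367]
tool_rot: [-29.8, 90.0, 85.4]
force: [0.6, -0.2, -2.8]
grip_width: 0.038
time_s: 8.4
tool_pos: [0.5606, 0.0065, 0.171]
tool_rot: [-105.9, 89.6, 9.3]
force: [1.1, -0.3, 0.0]
grip_width: 0.0823
t 8.4 tcp [560.6   6.5 171. ] jaw 115.2 tilt 0.42 q [-20.  10.  18. 102.  -3.  68. 115.] grip 82.3 F [ 1.1 -0.3  0. ]
  shift [ 31.  -80.5 317.4] rot [-1.43  -0.007  0.004] deg 81.9 len 329
t 8.4 tcp [560.6   6.5 171. ] jaw 115.2 tilt 0.42 q [-20.  10.  18. 102.  -3.  68. 115.] grip 82.3 F [ 1.1 -0.3  0. ]
  shift [ 31.  -80.5 317.4] rot [ 0.141 -0.001  0.007] deg 8.1 len 329
0.65 2420 0.0408 0.04 cen [557.8   7.9] size [37.7 37.6] ang 25.2 mean [557.5   7.7]
```

View pics/w5.png

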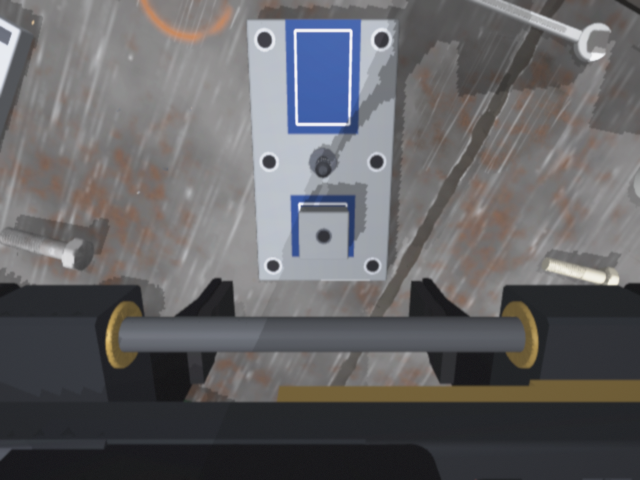

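```bash
python3 -m pendant '[[87,[31,-80,317],[1.2,0,0]],[87,[31,-80,317],[1.2,0,0]],[87,[31,-80,317],[1.2,0,0]],[87,[31,-80,317],[1.2,0,0]],[87,[31,-80,317],[1.2,0,0]],[87,[31,-80,317],[1.2,0,0]],[87,[31,-80,317],[1.2,0,0]],[87,[31,-80,317],[1.2,0,0]],[87,[31,-80,317],[1.2,0,0]],[87,[31,-80,317],[1.2,0,0]]]'
python3 - <<'E'
from h import *
go(498.8,328,120,17.1)
E
```

```text
time_s: 9.33
tool_pos: [0.491, 0.3339, 0.1319]
tool_rot: [130.1, 89.7, 178.3]
force: [-1.2, 1.0, 0.4]
grip_width: 0.087
t 9.33 tcp [491.  333.9 131.9] jaw 48.2 tilt 0.31 q [-47.  16.  12.  99.  -4.  65.  14.] grip 87.0 F [-1.2  1.   0.4]
  shift [11.9 -9.8  0.9] rot [ 0.543 -0.005 -0.003] deg 31.1 len 15
```

```bash
python3 -m pendant '[[87,[12,-10,1],[0.543,0,0]],[87,[12,-10,1],[0.543,0,0]],[87,[12,-10,1],[0.543,0,0]],[87,[12,-10,1],[0.543,0,0]],[87,[12,-10,1],[0.543,0,0]],[87,[12,-10,1],[0.543,0,0]],[87,[12,-10,1],[0.543,0,0]]]'
python3 - <<'E'
from h import *
c=optics.read_camera("wrist"); cv2.imwrite("pics/w6.png",c["image"])
for o in measure("wrist","packer_brass_c",.016,c=c): print(*o)
go(498.8,328,60,17.1)
E
```

```text
time_s: 9.92
tool_pos: [0.5029, 0.3208, 0.1215]
tool_rot: [-156.8, 89.8, -139.9]
force: [-0.7, -0.5, 0.8]
grip_width: 0.0867
0.55 2967 0.0168 0.0159 cen [496.7 330.8] size [37.7 38.3] ang 17.0 mean [496.7 331. ]
t 10.02 tcp [503.4 321.1 122.4] jaw 17.0 tilt 0.1 q [-49.  17.  17. 100.  -5.  64. -14.] grip 87.2 F [ 0.1 -0.1  0. ]
  shift [62.4  8.  -2.3] rot [-0.002 -0.002  0.001] deg 0.2 len 63
```

View pics/w6.png

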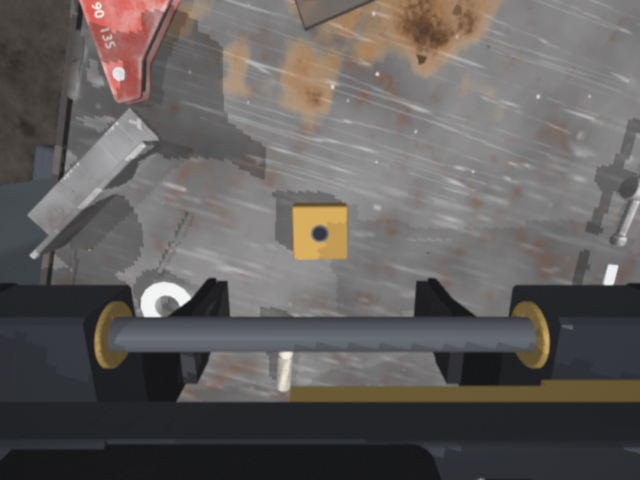

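```bash
python3 -m pendant '[[87,[30,10,-4],[0,0,0]],[87,[60,10,-4],[0,0,0]],[87,[60,10,-4],[0,0,0]],[87,[60,10,-4],[0,0,0]],[87,[60,10,-4],[0,0,0]]]'
python3 - <<'E'
from h import *
go(497,330.5,20,17.1)
E
```

```text
time_s: 10.43
tool_pos: [0.4982, 0.3298, 0.0647]
tool_rot: [5.4, 89.9, 22.3]
force: [0.6, -0.6, 0.4]
grip_width: 0.0869
t 10.43 tcp [498.2 329.8  64.7] jaw 16.9 tilt 0.08 q [-49.  21.  16. 102.  -6.  58. -14.] grip 86.9 F [ 0.6 -0.6  0.4]
  shift [44.7  1.  -1. ] rot [-0.004  0.001 -0.   ] deg 0.2 len 45
```

```bash
python3 -m pendant '[[87,[20,1,-1],[0,0,0]],[87,[35,1,-1],[0,0,0]],[87,[44,1,-1],[0,0,0]],[87,[44,1,-1],[0,0,0]],[70,[44,1,-1],[0,0,0]],[50,[44,1,-1],[0,0,0]],[30,[44,1,-1],[0,0,0]],[30,[44,1,-1],[0,0,0]],[30,[44,1,-1],[0,0,0]],[30,[44,1,-1],[0,0,0]]]' 25; python3 -m pendant '[[30,[0,0,0],[0,0,0]],[30,[0,0,0],[0,0,0]],[30,[0,0,0],[0,0,0]],[30,[0,0,0],[0,0,0]],[30,[0,0,0],[0,0,0]],[30,[0,0,0],[0,0,0]]]';python3 -m pendant '[[30,[-30,0,0],[0,0,0]],[30,[-70,0,0],[0,0,0]],[30,[-110,0,0],[0,0,0]],[30,[-120,0,0],[0,0,0]],[30,[-120,0,0],[0,0,0]]]'
python3 - <<'E'
from h import *
held("packer_brass_c",-.004)
x,y=pl(52,0); go(x,y,150,115.2)
E
```

```text
time_s: 11.27
tool_pos: [0.4962, 0.3307, 0.02]
tool_rot: [25.1, 90.0, 42.0]
force: [-0.1, 0.8, -0.8]
grip_width: 0.0549
time_s: 11.77
tool_pos: [0.4962, 0.3306, 0.0196]
tool_rot: [11.3, 90.0, 28.1]
force: [0.4, -0.7, -0.0]
grip_width: 0.0378
time_s: 12.18
tool_pos: [0.498, 0.332, 0.1437]
tool_rot: [24.7, 89.6, 41.6]
force: [-0.0, 0.9, -2.8]
grip_width: 0.0377
packer_brass_c 0.68 4716 4402 x pct [-0.5  0.4  0.9  1.7 13.7] y [-18.4  10.9  19.3] z [-17.9   0.8  18.9]
t 12.28 tcp [495.2 330.2 138.6] jaw 16.9 tilt 0.08 q [-50.  16.  16.  99.  -5.  66. -15.] grip 38.4 F [ 0.3 -0.4 -2.5]
  shift [ -11.3 -328.3  -34.1] rot [ 1.426e+00 -1.000e-03  1.000e-03] deg 81.7 len 330
```

```bash
python3 -m pendant '[[30,[-11,-328,-34],[1.426,0,0]],[30,[-11,-328,-34],[1.426,0,0]],[30,[-11,-328,-34],[1.426,0,0]],[30,[-11,-328,-34],[1.426,0,0]],[30,[-11,-328,-34],[1.426,0,0]],[30,[-11,-328,-34],[1.426,0,0]],[30,[-11,-328,-34],[1.426,0,0]],[30,[-11,-328,-34],[1.426,0,0]],[30,[-11,-328,-34],[1.426,0,0]],[30,[-11,-328,-34],[1.426,0,0]]]' 25; python3 -m pendant '[[30,[0,0,0],[0.2,0,0]],[30,[0,0,0],[0.2,0,0]],[30,[0,0,0],[0.2,0,0]],[30,[0,0,0],[0.2,0,0]],[30,[0,0,0],[0.2,0,0]]]'
python3 - <<'E'
from plate import *
c=optics.read_camera("top"); cv2.imwrite("pics/t1.png",c["image"])
c=optics.read_camera("wrist"); cv2.imwrite("pics/w7.png",c["image"])
x,y=pl(52,0); print(x,y);go(x,y,100,115.2)
E
```

```text
time_s: 13.12
tool_pos: [0.5571, 0.0025, 0.1479]
tool_rot: [-97.0, 89.7, -152.4]
force: [0.5, 1.3, -1.5]
grip_width: 0.0377
time_s: 13.53
tool_pos: [0.5578, 0.0069, 0.1491]
tool_rot: [-98.6, 89.8, -164.7]
force: [-0.7, 0.0, -0.7]
grip_width: 0.0379
558.051006728233 6.140523161383779
t 13.63 tcp [558.3   6.8 149.8] jaw -66.1 tilt 0.07 q [-37.  12.  38. 104.  -8.  66. -62.] grip 37.8 F [-0.1  0.6 -1.3]
  shift [49.8 -0.5  0.6] rot [-0.023 -0.     0.001] deg 1.3 len 50
```

View pics/t1.png

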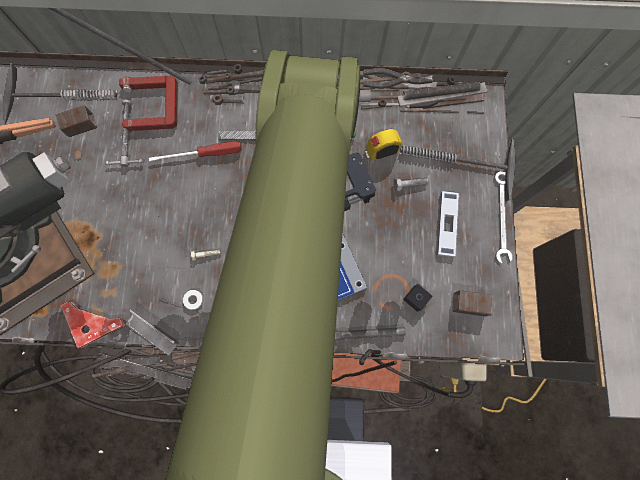

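View pics/w7.png

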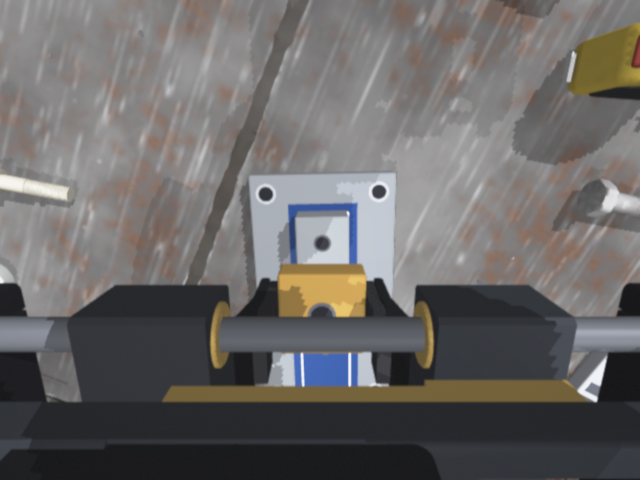

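Run:
```python
from plate import *
c=optics.read_camera("wrist")
for o in measure("wrist","packer_grey_c",.040,c=c): print(*o)
plate("wrist",c=c)
for o in measure("wrist","clamp_plate",.016,c=c): print(*o)
held("packer_brass_c",-.004)
# top side edge corners
for uv in [(250,174),(395,172)]: print(np.round(ray(c,*uv,.016)*1000,1), pl(100,55),pl(100,-55))
```

```text
0.61 2534 0.0408 0.0399 cen [560.4   8.9] size [34.2 37.6] ang 23.9 mean [560.6   8.9]
wrist [ 288  203   69   60 1168] cen [559.    7.7] size [46.7 51.5] ang 25.3
wrist [ 293  354   65   32 2038] cen [451.1 -43. ] size [30.2 54.5] ang 23.9
0.86 14367 0.0168 0.016 cen [518.  -11.7] size [182.2 109.1] ang 25.2 mean [542.   -0.8]
packer_brass_c 0.69 4527 4022 x pct [ 2.7  3.6  4.   4.8 16.9] y [-2.7  7.9 16.5] z [-19.6  -1.4  16.8]
[578.9  74.7  16. ] (np.float64(578.064844210523), np.float64(76.34341704213834)) (np.float64(624.900566282681), np.float64(-23.187558729123808))
[623.3 -21.9  16. ] (np.float64(578.064844210523), np.float64(76.34341704213834)) (np.float64(624.900566282681), np.float64(-23.187558729123808))
```

Run:
```python
from plate import *
held("packer_brass_c",-.003)
held("packer_brass_c",-.003)
print(telemetry.get_obs()["tool_pos"]);print(telemetry.get_obs()["tool_pos"])
x,y=pl(52,0); print(x,y);go(x,y,100,115.2)
c=optics.read_camera("wrist"); cv2.imwrite("pics/w8.png",c["image"][240:400,200:440])
```

```text
packer_brass_c 0.82 4721 4125 x pct [ 2.6  3.5  4.   4.7 17.1] y [-21.2   7.3  16.4] z [-19.6  -1.4  16.9]
packer_brass_c 0.98 4540 3985 x pct [ 2.6  3.5  3.9  4.6 16.6] y [-2.9  7.8 16.5] z [-19.4  -1.   17.2]
[0.55878334 0.00678606 0.15063318]
[0.55878334 0.00678606 0.15063318]
558.051006728233 6.140523161383779
t 14.08 tcp [558.8   6.8 150.6] jaw -66.2 tilt 0.01 q [-37.  12.  38. 104.  -8.  66. -63.] grip 37.8 F [-0.4 -0.2 -1.7]
  shift [50.6 -0.9  0.3] rot [-0.024 -0.    -0.   ] deg 1.4 len 51
```

View pics/w8.png

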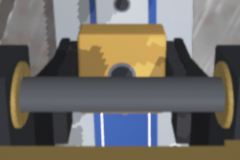

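```bash
python3 -m pendant '[[30,[30,-1,0],[-0.024,0,0]],[30,[60,-1,0],[-0.024,0,0]],[30,[75,-1,0],[-0.024,0,0]],[30,[75,-1,0],[-0.024,0,0]],[30,[75,-1,0],[-0.024,0,0]]]'
python3 - <<'E'
from h import *
go(558.2,6.5,61,115.2)
E
```

```text
time_s: 14.55
tool_pos: [0.5574, 0.0063, 0.0752]
tool_rot: [-92.1, 89.9, -156.9]
force: [-0.1, -0.9, -1.4]
grip_width: 0.0378
t 14.55 tcp [557.4   6.3  75.2] jaw -64.8 tilt 0.09 q [-35.  18.  36. 108. -12.  58. -58.] grip 37.8 F [-0.1 -0.9 -1.4]
  shift [14.2  0.8  0.1] rot [-0.    -0.     0.001] deg 0.1 len 14
```

```bash
python3 -m pendant '[[30,[8,1,0],[0,0,0]],[30,[14,1,0],[0,0,0]],[30,[14,1,0],[0,0,0]],[30,[14,1,0],[0,0,0]],[30,[14,1,0],[0,0,0]]]'
python3 - <<'E'
from h import *
go(558.2,6.5,61,115.2)
E
```

```text
time_s: 14.97
tool_pos: [0.5591, 0.0068, 0.062]
tool_rot: [78.8, 90.0, 14.0]
force: [-0.1, -0.1, -1.1]
grip_width: 0.0377
t 14.97 tcp [559.1   6.8  62. ] jaw -64.8 tilt 0.05 q [-34.  19.  36. 108. -13.  57. -58.] grip 37.7 F [-0.1 -0.1 -1.1]
  shift [ 1.  -0.9 -0.1] rot [-0.     0.    -0.001] deg 0.0 len 1
```

```bash
python3 -m pendant '[[30,[2,-1,0],[0,0,0]],[30,[2,-1,0],[0,0,0]],[60,[2,-1,0],[0,0,0]],[60,[2,-1,0],[0,0,0]],[60,[2,-1,0],[0,0,0]],[70,[-20,-1,0],[0,0,0]],[87,[-60,-1,0],[0,0,0]],[87,[-90,-1,0],[0,0,0]],[87,[-90,-1,0],[0,0,0]],[87,[-90,-1,0],[0,0,0]]]'
python3 - <<'E'
from h import *
c=optics.read_camera("wrist"); cv2.imwrite("pics/w9.png",c["image"])
for o in measure("wrist","packer_brass_c",.056,c=c): print(*o)
print(np.round(ray(c,321,180,.016)*1000,1))
go(421,-315,150,175)
E
```

```text
time_s: 15.8
tool_pos: [0.5595, 0.0065, 0.1539]
tool_rot: [81.9, 89.7, 17.1]
force: [-0.5, 0.0, -0.5]
grip_width: 0.0823
0.96 2933 0.0567 0.0559 cen [555.7   6.7] size [38.9 37.1] ang 25.2 mean [556.1   7. ]
[597.2  25.9  16. ]
t 15.9 tcp [557.4   6.5 151.1] jaw -64.8 tilt 0.04 q [-37.  12.  38. 104.  -8.  66. -61.] grip 85.0 F [ 0.6  0.1 -0. ]
  shift [   1.1 -260.3  232.9] rot [-1.044e+00 -1.000e-03  0.000e+00] deg 59.8 len 349
```

View pics/w9.png

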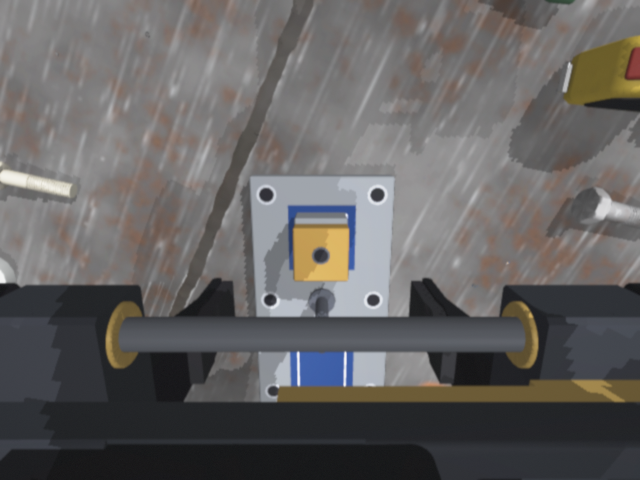

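```bash
python3 -m pendant '[[87,[1,-260,233],[-1.034,0,0]],[87,[1,-260,233],[-1.034,0,0]],[87,[1,-260,233],[-1.034,0,0]],[87,[1,-260,233],[-1.034,0,0]],[87,[1,-260,233],[-1.034,0,0]],[87,[1,-260,233],[-1.034,0,0]],[87,[1,-260,233],[-1.034,0,0]],[87,[1,-260,233],[-1.034,0,0]],[87,[1,-260,233],[-1.034,0,0]],[87,[1,-260,233],[-1.034,0,0]]]';python3 -m pendant '[[87,[0,0,0],[0,0,0]],[87,[0,0,0],[0,0,0]],[87,[0,0,0],[0,0,0]]]'
python3 - <<'E'
from plate import *
c=optics.read_camera("wrist"); cv2.imwrite("pics/w10.png",c["image"])
for o in measure("wrist","tube_c",.040,c=c): print(*o)
c=optics.read_camera("top"); cv2.imwrite("pics/t2.png",c["image"][180:320,240:400].repeat(4,0).repeat(4,1))
for l,z in (("packer_brass_c",.056),("packer_grey_c",.040)):
  for o in measure("top",l,z,c=c): print(*o)
  for o in measure("side",l,z): print(*o)
go(421,-315,70,-5.6)
E
```

```text
time_s: 16.73
tool_pos: [0.4169, -0.3211, 0.1496]
tool_rot: [-134.7, 89.8, -140.5]
force: [-0.4, 0.4, -0.5]
grip_width: 0.0873
time_s: 16.98
tool_pos: [0.4221, -0.3133, 0.1496]
tool_rot: [139.4, 89.9, 133.9]
force: [0.6, -0.1, 0.5]
grip_width: 0.0872
0.6 4774 0.0407 0.0398 cen [ 419.  -315.6] size [64.2 39.4] ang 84.5 mean [ 419.1 -314.7]
0.74 358 0.059 0.0568 cen [558.1   6.9] size [39.3 37.9] ang 25.8 mean [557.9   7. ]
0.77 243 0.0569 0.0556 cen [554.6   1.8] size [42.5 38.9] ang 24.2 mean [555.3   1.7]
0.65 26 0.057 0.0431 cen [545.5  -3.9] size [13.3 32.7] ang 51.0 mean [545.6  -3.2]
0.55 21 0.0354 0.0364 cen [549.  -13.3] size [16. 37.] ang 67.7 mean [550. -13.]
t 17.43 tcp [ 421.9 -314.8  150.6] jaw -5.5 tilt 0.02 q [-10.   9.  47. 109.  -7.  66.  35.] grip 86.9 F [-0.2  0.3 -0.7]
  shift [80.6 -0.3 -0.9] rot [ 0.001  0.    -0.   ] deg 0.1 len 81
```

View pics/w10.png

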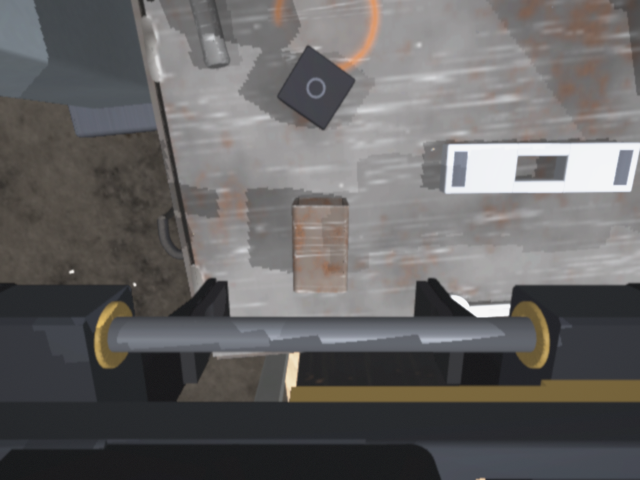

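View pics/t2.png

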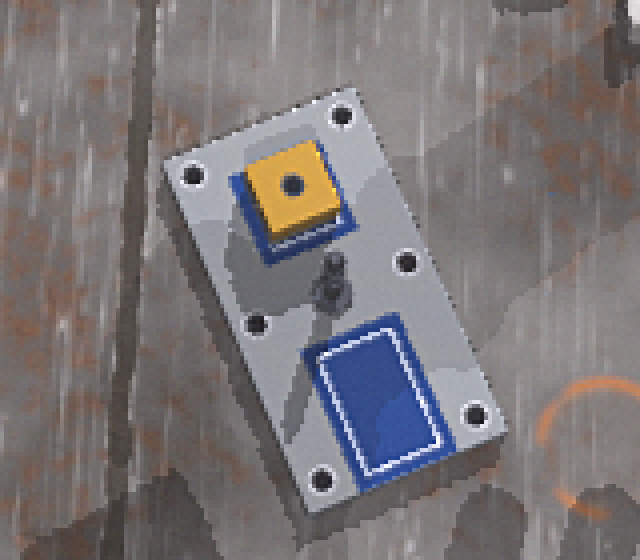

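```bash
sed -i 's/^PL=.*/PL=[511.1,-16.6,25.2]/' h.py; python3 -m pendant '[[87,[40,-1,-2],[0,0,0]],[87,[80,-1,-2],[0,0,0]],[87,[80,-1,-2],[0,0,0]],[87,[80,-1,-2],[0,0,0]],[87,[80,-1,-2],[0,0,0]]]'
python3 - <<'E'
from h import *
go(420,-316,27,-5.6)
E
```

```text
time_s: 17.85
tool_pos: [0.4204, -0.3168, 0.0721]
tool_rot: [-34.5, 89.9, -40.1]
force: [0.3, -0.6, 0.6]
grip_width: 0.0872
t 17.85 tcp [ 420.4 -316.8   72.1] jaw -5.6 tilt 0.1 q [ -7.  15.  46. 113. -13.  57.  40.] grip 87.2 F [ 0.3 -0.6  0.6]
  shift [45.1  0.8 -0.5] rot [0.    0.001 0.001] deg 0.1 len 45
```

```bash
python3 -m pendant '[[87,[20,1,0],[0,0,0]],[87,[35,1,0],[0,0,0]],[87,[45,1,0],[0,0,0]],[87,[45,1,0],[0,0,0]],[70,[45,1,0],[0,0,0]],[50,[45,1,0],[0,0,0]],[30,[45,1,0],[0,0,0]],[30,[45,1,0],[0,0,0]],[30,[45,1,0],[0,0,0]],[30,[45,1,0],[0,0,0]]]' 30; python3 -m pendant '[[30,[0,0,0],[0,0,0]],[30,[0,0,0],[0,0,0]],[30,[0,0,0],[0,0,0]],[30,[0,0,0],[0,0,0]],[30,[0,0,0],[0,0,0]],[30,[0,0,0],[0,0,0]]]';python3 -m pendant '[[30,[-30,0,0],[0,0,0]],[30,[-70,0,0],[0,0,0]],[30,[-110,0,0],[0,0,0]],[30,[-120,0,0],[0,0,0]],[30,[-120,0,0],[0,0,0]],[30,[-120,0,0],[0,0,0]],[30,[-120,0,0],[0,0,0]]]'
python3 - <<'E'
from h import *
held("tube_c",.013)
x,y=pl(-60,0);print(x,y); go(x,y,150,115.2)
E
```

```text
time_s: 18.68
tool_pos: [0.4199, -0.315, 0.0259]
tool_rot: [1.5, 90.0, -4.1]
force: [0.8, 0.8, -0.2]
grip_width: 0.055
time_s: 19.18
tool_pos: [0.4199, -0.3149, 0.0256]
tool_rot: [4.4, 90.0, -1.2]
force: [0.8, -0.7, 0.7]
grip_width: 0.0398
time_s: 19.77
tool_pos: [0.4184, -0.3137, 0.1433]
tool_rot: [155.5, 89.8, 149.9]
force: [-1.0, 0.4, -3.7]
grip_width: 0.04
tube_c 0.81 11906 9647 x pct [-15.5 -14.7 -14.2 -13.2  23.5] y [-22.9  13.6  30.8] z [-20.8  -1.6  17.8]
456.81037685203887 -42.14675749390436
t 19.87 tcp [ 418.3 -314.   143.3] jaw -5.6 tilt 0.25 q [-10.   9.  48. 109.  -7.  65.  35.] grip 39.6 F [-0.8  0.1 -2.1]
  shift [ -6.5 274.3  11.9] rot [ 1.034e+00 -4.000e-03  1.000e-03] deg 59.2 len 275
```

```bash
python3 -m pendant '[[30,[-7,274,12],[1.034,0,0]],[30,[-7,274,12],[1.034,0,0]],[30,[-7,274,12],[1.034,0,0]],[30,[-7,274,12],[1.034,0,0]],[30,[-7,274,12],[1.034,0,0]],[30,[-7,274,12],[1.034,0,0]],[30,[-7,274,12],[1.034,0,0]],[30,[-7,274,12],[1.034,0,0]],[30,[-7,274,12],[1.034,0,0]],[30,[-7,274,12],[1.034,0,0]]]';python3 -m pendant '[[30,[0,0,0],[0,0,0]],[30,[0,0,0],[0,0,0]],[30,[0,0,0],[0,0,0]]]'
python3 - <<'E'
from h import *
c=optics.read_camera("wrist"); cv2.imwrite("pics/w11.png",c["image"])
x,y=pl(-59.5,0);print(x,y); go(x,y,80,115.2)
E
```

```text
time_s: 20.7
tool_pos: [0.4576, -0.0393, 0.1509]
tool_rot: [-120.2, 89.8, 175.0]
force: [0.6, -0.4, -2.5]
grip_width: 0.0393
time_s: 20.95
tool_pos: [0.4576, -0.0442, 0.1517]
tool_rot: [-99.6, 89.9, -164.3]
force: [1.1, -0.0, -2.1]
grip_width: 0.0398
457.26279037827186 -41.93386784812182
t 21.0 tcp [457.8 -44.2 151.9] jaw -64.8 tilt 0.07 q [-31.  -2.  33. 116.   1.  66. -64.] grip 39.6 F [-0.9 -0.2 -1.8]
  shift [71.9  0.6 -2.3] rot [ 0.    -0.     0.001] deg 0.1 len 72
```

View pics/w11.png

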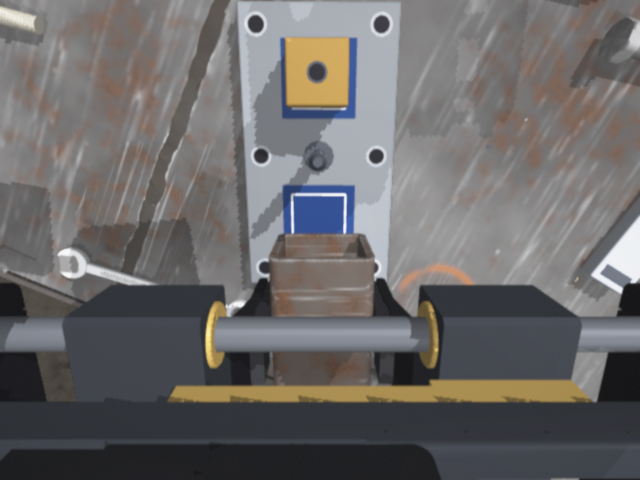

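```bash
python3 -m pendant '[[30,[35,1,-2],[0,0,0]],[30,[65,1,-2],[0,0,0]],[30,[85,1,-2],[0,0,0]],[30,[95,1,-2],[0,0,0]],[30,[95,1,-2],[0,0,0]],[30,[95,1,-2],[0,0,0]]]'
python3 - <<'E'
from h import *
x,y=pl(-59.5,0); go(x,y,43,115.2)
E
```

```text
time_s: 21.5
tool_pos: [0.4586, -0.0416, 0.0579]
tool_rot: [-29.6, 90.0, -94.4]
force: [0.9, -0.5, -3.0]
grip_width: 0.0398
t 21.5 tcp [458.6 -41.6  57.9] jaw -64.8 tilt 0.02 q [-30.   6.  34. 122.  -4.  53. -59.] grip 39.8 F [ 0.9 -0.5 -3. ]
  shift [14.9 -1.3 -0.3] rot [-0.  0.  0.] deg 0.0 len 15
```

```bash
python3 -m pendant '[[30,[8,-1,0],[0,0,0]],[30,[15,-1,0],[0,0,0]],[30,[15,-1,0],[0,0,0]],[30,[15,-1,0],[0,0,0]]]';  python3 -m pendant '[[50,[1,0,0],[0,0,0]],[60,[1,0,0],[0,0,0]],[60,[1,0,0],[0,0,0]],[60,[1,0,0],[0,0,0]],[70,[-20,0,0],[0,0,0]],[87,[-60,0,0],[0,0,0]],[87,[-90,0,0],[0,0,0]],[87,[-90,0,0],[0,0,0]]]'
python3 - <<'E'
from h import *
go(588,-276,150,-5.2)
E
```

```text
time_s: 21.83
tool_pos: [0.4573, -0.0416, 0.0426]
tool_rot: [-144.3, 90.0, 150.9]
force: [-0.2, -0.0, -3.7]
grip_width: 0.0399
time_s: 22.5
tool_pos: [0.4618, -0.0417, 0.1387]
tool_rot: [75.3, 89.4, 10.4]
force: [1.5, 0.7, -0.3]
grip_width: 0.0788
t 22.5 tcp [461.8 -41.7 138.7] jaw -64.8 tilt 0.65 q [-32.  -1.  34. 117.   1.  63. -63.] grip 78.8 F [ 1.5  0.7 -0.3]
  shift [-10.4  14.7 265.8] rot [-1.041  0.008 -0.008] deg 59.6 len 266
```

```bash
python3 -m pendant '[[87,[-10,15,266],[0.532,0,0]],[87,[-10,15,266],[0.532,0,0]],[87,[-10,15,266],[0.532,0,0]],[87,[-10,15,266],[0.532,0,0]],[87,[-10,15,266],[0.532,0,0]],[87,[-10,15,266],[0.532,0,0]],[87,[-10,15,266],[0.532,0,0]],[87,[-10,15,266],[0.532,0,0]],[87,[-10,15,266],[0.532,0,0]],[87,[-10,15,266],[0.532,0,0]]]';python3 -m pendant '[[87,[0,0,0],[0,0,0]],[87,[0,0,0],[0,0,0]],[87,[0,0,0],[0,0,0]]]'
python3 - <<'E'
from plate import *
c=optics.read_camera("wrist"); cv2.imwrite("pics/w12.png",c["image"])
for o in measure("wrist","strap_c",.014,c=c): print(*o)
c=optics.read_camera("top"); cv2.imwrite("pics/t3.png",c["image"][180:320,240:400].repeat(4,0).repeat(4,1))
for l,z in (("packer_brass_c",.056),("tube_c",.056),("clamp_plate",.016)):
  for o in measure("top",l,z,c=c): print(l,*o)
  for o in measure("side",l,z): print(l,*o)
go(588,-276,70,-95.3)
E
```

```text
time_s: 23.33
tool_pos: [0.5839, -0.2747, 0.142]
tool_rot: [-142.3, 89.9, 122.4]
force: [0.7, -0.4, -0.3]
grip_width: 0.0872
time_s: 23.58
tool_pos: [0.5843, -0.2745, 0.1428]
tool_rot: [153.4, 89.9, 58.2]
force: [-0.2, -0.7, 1.0]
grip_width: 0.0874
0.96 7353 0.0148 0.0139 cen [ 586.8 -276.4] size [ 35.8 136.7] ang 85.0 mean [ 591.7 -276.8]
packer_brass_c 0.59 346 0.0587 0.0569 cen [557.8   7.1] size [38.5 37.5] ang 25.2 mean [557.6   7. ]
tube_c 0.94 662 0.0583 0.0565 cen [457.8 -40.8] size [64.5 40. ] ang 25.2 mean [457.5 -40.8]
tube_c 0.82 509 0.0564 0.0554 cen [455.4 -46.5] size [68.8 40.4] ang 24.6 mean [455.1 -46.1]
tube_c 0.39 668 0.03280454713364429
clamp_plate 0.95 3716 0.0192 0.0169 cen [513.1 -14.9] size [199.9 109.9] ang 25.2 mean [513.4 -12.7]
clamp_plate 0.65 2229 0.0179 0.0156 cen [510.1 -20.5] size [203.7 110.7] ang 25.0 mean [507.  -34.5]
t 24.18 tcp [ 584.2 -276.   142.5] jaw -95.3 tilt 0.0 q [-10.  26.  43.  92. -19.  70. -59.] grip 86.9 F [-0.4 -0.3 -0.3]
  shift [72.5  3.8 -0.3] rot [-0.  0. -0.] deg 0.0 len 73
```

View pics/w12.png

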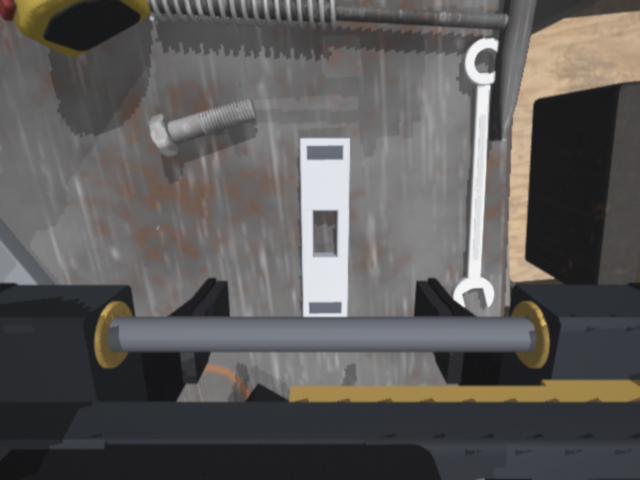

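View pics/t3.png

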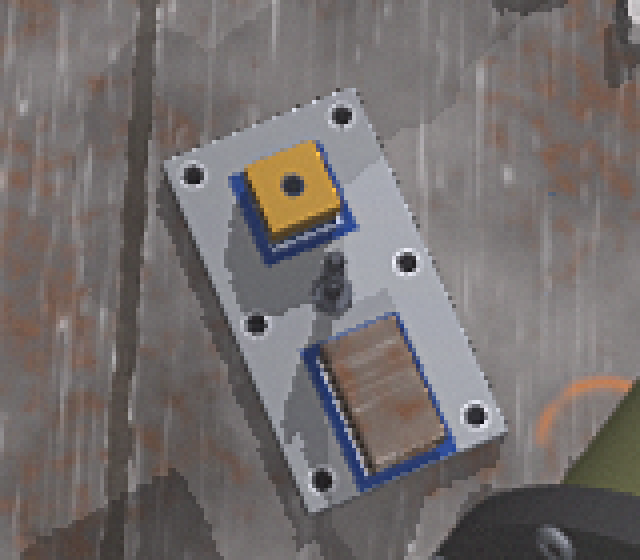

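```bash
sed -i 's/^PL=.*/PL=[511.5,-16.2,25.2]/' h.py;python3 - <<'E'
from h import *
c=optics.read_camera("wrist"); print(ray(c,325.5,233,.014),ray(c,325.5,138,.014))
go(588,-276.5,65,-95.2)
E
python3 -m pendant '[[87,[40,4,0],[0,0,0]],[87,[77,4,0],[0,0,0]],[87,[77,4,0],[0,0,0]],[87,[77,4,0],[0,0,0]],[87,[77,4,0],[0,0,0]],[87,[77,4,0],[0,0,0]]]'
python3 - <<'E'
from h import *
go(588,-276.5,19,-95.2)
E
```

```text
[ 0.58665912 -0.27867991  0.014     ] [ 0.65515168 -0.28481684  0.014     ]
t 24.23 tcp [ 584.2 -276.   142.5] jaw -95.3 tilt 0.0 q [-10.  26.  43.  92. -19.  70. -59.] grip 86.7 F [-0.3  0.6  0.6]
  shift [77.5  3.9  0.2] rot [-0.002 -0.     0.   ] deg 0.1 len 78
time_s: 24.73
tool_pos: [0.5896, -0.2774, 0.0683]
tool_rot: [73.0, 89.8, -22.3]
force: [-0.3, 0.1, -0.3]
grip_width: 0.0873
t 24.73 tcp [ 589.6 -277.4   68.3] jaw -95.3 tilt 0.24 q [ -8.  31.  41.  95. -22.  62. -56.] grip 87.3 F [-0.3  0.1 -0.3]
  shift [49.3 -1.9 -0.8] rot [-0.002  0.001 -0.004] deg 0.3 len 49
```

```bash
python3 -m pendant '[[87,[20,-2,-1],[0,0,0]],[87,[35,-2,-1],[0,0,0]],[87,[48,-2,-1],[0,0,0]],[87,[48,-2,-1],[0,0,0]],[87,[48,-2,-1],[0,0,0]]]' 40
python3 - <<'E'
from h import *
go(587,-276.5,19,-95.2)
E
```

```text
time_s: 25.15
tool_pos: [0.5866, -0.2753, 0.0178]
tool_rot: [77.1, 90.0, -18.2]
force: [-0.5, -1.4, 0.7]
grip_width: 0.0872
t 25.15 tcp [ 586.6 -275.3   17.8] jaw -95.3 tilt 0.04 q [ -7.  34.  39.  97. -24.  58. -55.] grip 87.2 F [-0.5 -1.4  0.7]
  shift [-1.2  0.5  1.1] rot [-0.002  0.    -0.001] deg 0.1 len 2
```

```bash
python3 -m pendant '[[60,[-1,0,1],[0,0,0]],[30,[-1,0,1],[0,0,0]],[30,[-1,0,1],[0,0,0]],[30,[-1,0,1],[0,0,0]],[30,[-1,0,1],[0,0,0]],[30,[-1,0,1],[0,0,0]],[30,[-1,0,1],[0,0,0]],[30,[-1,0,1],[0,0,0]],[30,[-1,0,1],[0,0,0]],[30,[-1,0,1],[0,0,0]]]' 45; python3 -m pendant '[[30,[0,0,0],[0,0,0]],[30,[0,0,0],[0,0,0]],[30,[0,0,0],[0,0,0]],[30,[0,0,0],[0,0,0]]]'
python3 - <<'E'
from h import *
go(587,-276.5,160,-95.2)
E
```

```text
time_s: 25.98
tool_pos: [0.5861, -0.2763, 0.0185]
tool_rot: [18.2, 90.0, -77.1]
force: [0.4, -1.6, 0.4]
grip_width: 0.0355
time_s: 26.32
tool_pos: [0.5862, -0.2763, 0.0186]
tool_rot: [25.5, 90.0, -69.8]
force: [0.2, -1.2, -0.9]
grip_width: 0.0355
t 26.32 tcp [ 586.2 -276.3   18.6] jaw -95.3 tilt 0.01 q [ -7.  34.  39.  97. -24.  58. -55.] grip 35.5 F [ 0.2 -1.2 -0.9]
  shift [-141.4    0.9    0.2] rot [-0.002  0.    -0.   ] deg 0.1 len 141
```

```bash
python3 -m pendant '[[30,[-15,0,0],[0,0,0]],[30,[-40,0,0],[0,0,0]],[30,[-75,0,0],[0,0,0]],[30,[-110,0,0],[0,0,0]],[30,[-135,0,0],[0,0,0]],[30,[-145,0,0],[0,0,0]],[30,[-145,0,0],[0,0,0]],[30,[-145,0,0],[0,0,0]]]' 45
python3 - <<'E'
from h import *
c=optics.read_camera("wrist"); cv2.imwrite("pics/w13.png",c["image"])
held("strap_c",-.0046)
x,y=pl(0,0);print(x,y); go(x,y,165,115.2)
E
```

```text
time_s: 26.98
tool_pos: [0.5857, -0.2754, 0.1628]
tool_rot: [-140.9, 89.9, 123.8]
force: [0.6, 0.9, -4.6]
grip_width: 0.0352
strap_c 0.64 15878 15798 x pct [2.8 3.7 4.1 4.5 5.6] y [-38.1  34.8  69.4] z [-18.   -0.6  16.9]
511.5 -16.2
t 27.13 tcp [ 584.8 -275.1  160.9] jaw -95.3 tilt 0.26 q [-10.  25.  43.  91. -18.  72. -59.] grip 35.4 F [ 0.3  0.5 -3.6]
  shift [  -3.3  -96.9 -251. ] rot [-0.532 -0.002  0.004] deg 30.5 len 269
```

View pics/w13.png

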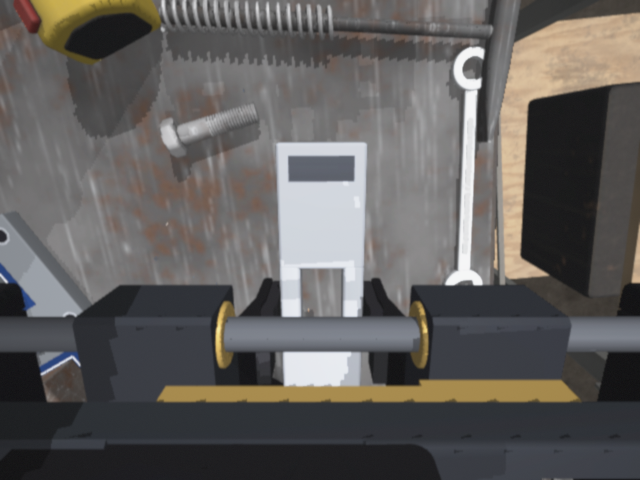

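```bash
python3 -m pendant '[[30,[-3,-97,-251],[-0.532,0,0]],[30,[-3,-97,-251],[-0.532,0,0]],[30,[-3,-97,-251],[-0.532,0,0]],[30,[-3,-97,-251],[-0.532,0,0]],[30,[-3,-97,-251],[-0.532,0,0]],[30,[-3,-97,-251],[-0.532,0,0]],[30,[-3,-97,-251],[-0.532,0,0]],[30,[-3,-97,-251],[-0.532,0,0]],[30,[-3,-97,-251],[-0.532,0,0]],[30,[-3,-97,-251],[-0.532,0,0]]]'; python3 -m pendant '[[30,[0,0,0],[0,0,0]],[30,[0,0,0],[0,0,0]],[30,[0,0,0],[0,0,0]],[30,[0,0,0],[0,0,0]]]'
python3 - <<'E'
from h import *
x,y=pl(0,0); go(x,y,125,115.2)
E
```

```text
time_s: 27.97
tool_pos: [0.5123, -0.0183, 0.1657]
tool_rot: [-74.5, 89.9, -139.3]
force: [-0.7, -0.3, -4.0]
grip_width: 0.0355
time_s: 28.3
tool_pos: [0.5128, -0.0181, 0.1664]
tool_rot: [-69.0, 90.0, -133.9]
force: [-0.6, -0.7, -3.8]
grip_width: 0.0356
t 28.3 tcp [512.8 -18.1 166.4] jaw -64.9 tilt 0.02 q [-33.   5.  33. 109.  -3.  67. -63.] grip 35.6 F [-0.6 -0.7 -3.8]
  shift [41.4 -0.4 -2.3] rot [-0.002  0.     0.   ] deg 0.1 len 41
```

Down to 125 (strap bottom at about 106, above the stud tip), then look.

```bash
python3 -m pendant '[[30,[15,0,-2],[0,0,0]],[30,[30,0,-2],[0,0,0]],[30,[41,0,-2],[0,0,0]],[30,[41,0,-2],[0,0,0]],[30,[41,0,-2],[0,0,0]],[30,[41,0,-2],[0,0,0]]]'
python3 - <<'E'
from plate import *
c=optics.read_camera("wrist"); cv2.imwrite("pics/w14.png",c["image"])
c=optics.read_camera("side"); cv2.imwrite("pics/s14.png",c["image"][150:350,220:420].repeat(3,0).repeat(3,1))
x,y=pl(0,0); go(x,y,100,115.2)
E
```

```text
time_s: 28.8
tool_pos: [0.5125, -0.0156, 0.1262]
tool_rot: [63.2, 89.9, -1.6]
force: [0.2, -0.3, -3.2]
grip_width: 0.0357
t 28.9 tcp [512.7 -15.5 126.5] jaw -64.8 tilt 0.1 q [-32.   7.  33. 112.  -4.  62. -62.] grip 35.7 F [ 0.5  0.4 -3.2]
  shift [26.5 -1.4  0.2] rot [-0.     0.    -0.002] deg 0.1 len 27
```

View pics/w14.png

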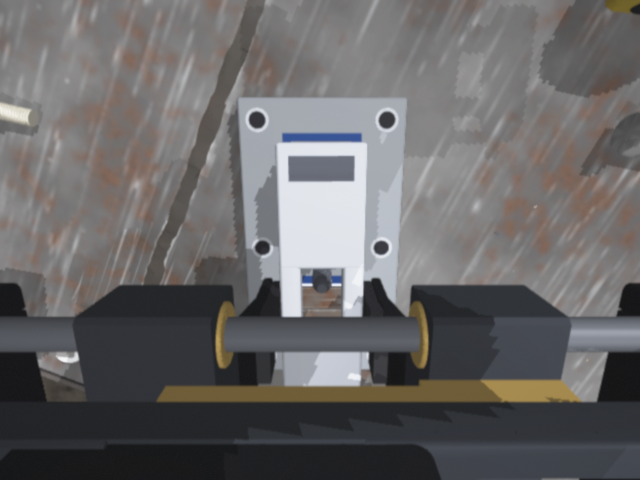

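View pics/s14.png

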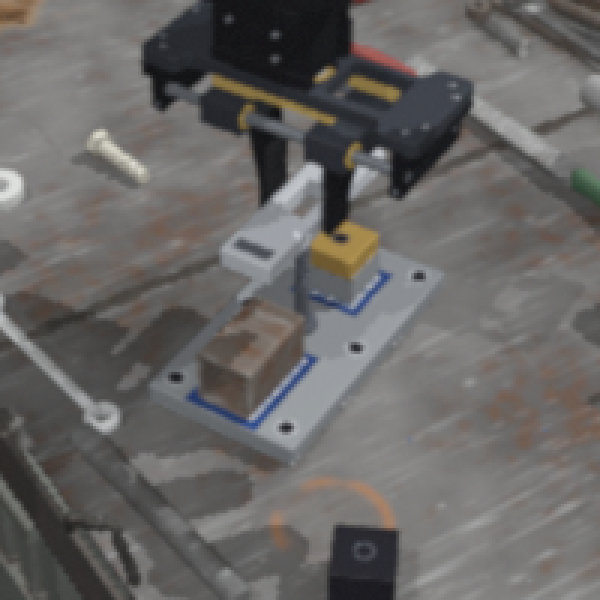

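```bash
python3 -m pendant '[[30,[10,-1,0],[0,0,0]],[30,[20,-1,0],[0,0,0]],[30,[30,-1,0],[0,0,0]],[30,[38,-1,0],[0,0,0]],[30,[38,-1,0],[0,0,0]],[30,[38,-1,0],[0,0,0]]]'
python3 - <<'E'
from plate import *
c=optics.read_camera("wrist"); cv2.imwrite("pics/w15.png",c["image"])
x,y=pl(0,0); go(x,y,76,115.2)
E
```

```text
time_s: 29.4
tool_pos: [0.5103, -0.0159, 0.0866]
tool_rot: [-98.4, 89.9, -163.2]
force: [0.5, 0.2, -3.4]
grip_width: 0.0353
t 29.45 tcp [510.9 -15.9  87.2] jaw -64.8 tilt 0.04 q [-32.  10.  33. 114.  -6.  58. -60.] grip 35.7 F [-0.  -0.2 -2.4]
  shift [11.2  0.5  0.5] rot [-0.     0.     0.001] deg 0.0 len 11
```

View pics/w15.png

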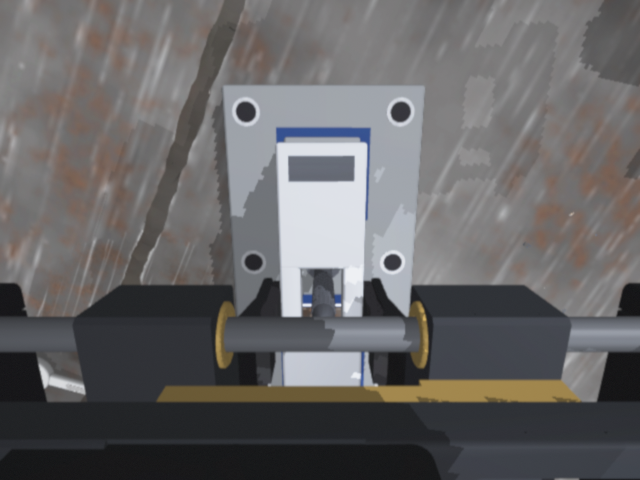

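```bash
python3 -m pendant '[[30,[5,0,0],[0,0,0]],[30,[9,0,0],[0,0,0]],[30,[12,0,0],[0,0,0]],[30,[12,0,0],[0,0,0]],[30,[12,0,0],[0,0,0]]]'
python3 - <<'E'
from plate import *
x,y=pl(0,0); go(x,y,74.6,115.2)
E
```

```text
time_s: 29.87
tool_pos: [0.5108, -0.0158, 0.0754]
tool_rot: [-112.4, 90.0, -177.2]
force: [-0.3, -0.3, -3.2]
grip_width: 0.0355
t 29.87 tcp [510.8 -15.8  75.4] jaw -64.8 tilt 0.02 q [-31.  11.  33. 114.  -7.  57. -60.] grip 35.5 F [-0.3 -0.3 -3.2]
  shift [0.8 0.5 0.6] rot [-0. -0.  0.] deg 0.0 len 1
```

```bash
python3 -m pendant '[[30,[1,0,0],[0,0,0]],[30,[1,0,0],[0,0,0]],[45,[1,0,0],[0,0,0]],[60,[1,0,0],[0,0,0]],[60,[1,0,0],[0,0,0]],[60,[1,0,0],[0,0,0]],[60,[-25,0,0],[0,0,0]],[70,[-60,0,0],[0,0,0]],[87,[-90,0,0],[0,0,0]],[87,[-90,0,0],[0,0,0]]]'
python3 - <<'E'
from plate import *
c=optics.read_camera("wrist"); cv2.imwrite("pics/w16.png",c["image"])
for o in measure("wrist","strap_c",.070,c=c): print(*o)
print(models.masks_of("wrist","clamp_plate")[0]["confidence"])
go(408,240.5,150,115)
E
```

```text
time_s: 30.7
tool_pos: [0.5152, -0.016, 0.1719]
tool_rot: [76.1, 89.4, 11.3]
force: [1.5, 0.1, 1.0]
grip_width: 0.0727
0.72
t 30.85 tcp [511.  -15.7 165.6] jaw -64.8 tilt 0.05 q [-33.   4.  34. 109.  -3.  67. -63.] grip 82.6 F [-0.8 -0.1  0.6]
  shift [  15.7   15.8 -275.6] rot [ 0.003 -0.    -0.001] deg 0.2 len 277
```

View pics/w16.png

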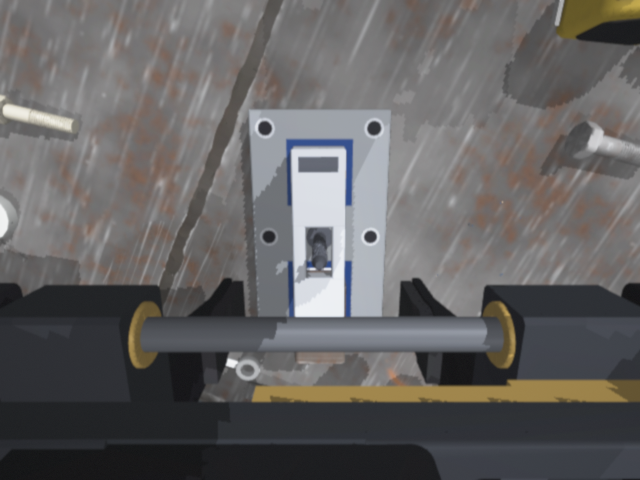

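```bash
python3 -m pendant '[[87,[16,16,-276],[0,0,0]],[87,[16,16,-276],[0,0,0]],[87,[16,16,-276],[0,0,0]],[87,[16,16,-276],[0,0,0]],[87,[16,16,-276],[0,0,0]],[87,[16,16,-276],[0,0,0]],[87,[16,16,-276],[0,0,0]],[87,[16,16,-276],[0,0,0]],[87,[16,16,-276],[0,0,0]],[87,[16,16,-276],[0,0,0]]]'; python3 -m pendant '[[87,[0,0,0],[0,0,0]],[87,[0,0,0],[0,0,0]],[87,[0,0,0],[0,0,0]]]'
python3 - <<'E'
from plate import *
c=optics.read_camera("wrist"); cv2.imwrite("pics/w17.png",c["image"])
for o in measure("wrist","washer_c",.012,c=c): print(*o)
c=optics.read_camera("top"); cv2.imwrite("pics/t4.png",c["image"][180:320,240:400].repeat(4,0).repeat(4,1))
for l,z in (("strap_c",.070),("clamp_plate",.016)):
  for o in measure("top",l,z,c=c): print(l,*o)
  for o in measure("side",l,z): print(l,*o)
go(408,240.5,70,115.2)
E
```

```text
time_s: 31.68
tool_pos: [0.4078, 0.2395, 0.1484]
tool_rot: [-61.0, 89.8, -125.8]
force: [-0.2, 0.2, -0.8]
grip_width: 0.0874
time_s: 31.93
tool_pos: [0.4085, 0.2396, 0.1495]
tool_rot: [-67.7, 90.0, -132.6]
force: [0.2, -0.3, -0.5]
grip_width: 0.0869
0.61 1578 0.0127 0.0118 cen [405.6 242.7] size [38.9 39.2] ang 74.5 mean [405.8 242.8]
strap_c 0.76 1117 0.0726 0.0706 cen [514.2 -13.7] size [140.1  36.3] ang 25.2 mean [512.6 -14.2]
strap_c 0.77 787 0.0711 0.0694 cen [510.7 -19.4] size [145.   38.9] ang 25.0 mean [506.1 -21.2]
clamp_plate 0.62 1870 0.0176 0.0155 cen [510.4 -21.4] size [204.  109.2] ang 24.9 mean [505.5 -46.3]
t 32.38 tcp [408.  240.8 149.6] jaw -64.8 tilt 0.01 q [-51.   0.  17. 115.  -0.  65. -98.] grip 87.2 F [-0.9  0.2 -0.4]
  shift [79.6 -0.2  0.2] rot [-0. -0. -0.] deg 0.0 len 80
```

View pics/w17.png

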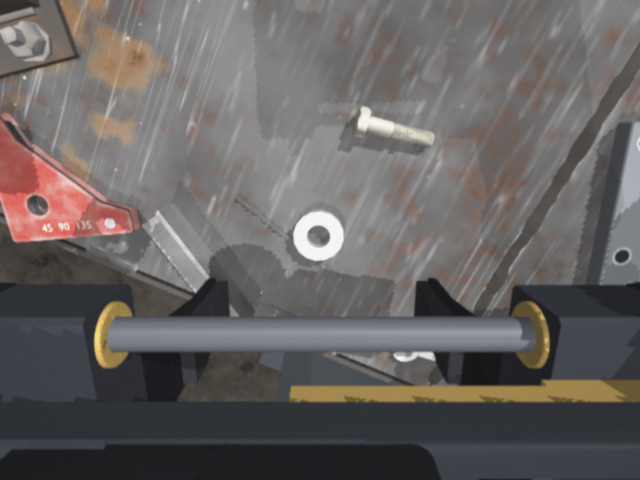

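View pics/t4.png

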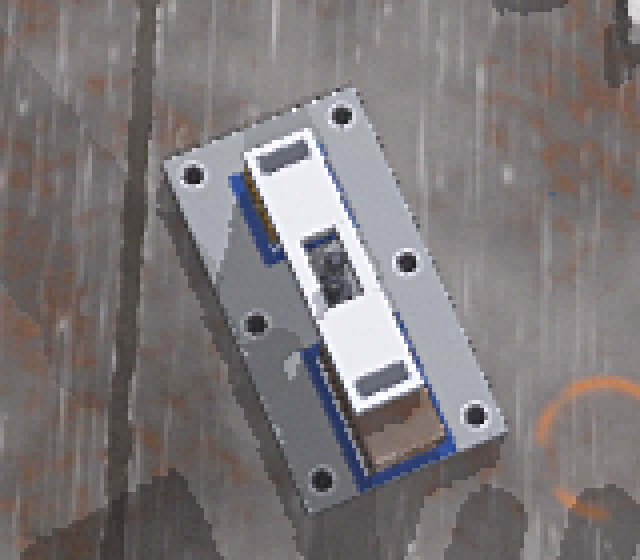

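```bash
python3 -m pendant '[[87,[40,-1,-1],[0,0,0]],[87,[80,-1,-1],[0,0,0]],[87,[80,-1,-1],[0,0,0]],[87,[80,-1,-1],[0,0,0]],[87,[80,-1,-1],[0,0,0]],[87,[80,-1,-1],[0,0,0]]]'
python3 - <<'E'
from h import *
go(406.5,241.1,19,115.2)
E
```

```text
time_s: 32.88
tool_pos: [0.4084, 0.2424, 0.0719]
tool_rot: [103.8, 89.8, 38.9]
force: [0.8, 0.8, 0.2]
grip_width: 0.0868
t 32.88 tcp [408.4 242.4  71.9] jaw -64.8 tilt 0.24 q [-50.   6.  17. 119.  -2.  55. -97.] grip 86.8 F [0.8 0.8 0.2]
  shift [52.9 -2.4  0.4] rot [-0.    -0.001 -0.004] deg 0.2 len 53
```

```bash
python3 -m pendant '[[87,[20,-2,0],[0,0,0]],[87,[35,-2,0],[0,0,0]],[87,[46,-2,0],[0,0,0]],[87,[46,-2,0],[0,0,0]],[87,[46,-2,0],[0,0,0]],[87,[46,-2,0],[0,0,0]]]' 25
python3 - <<'E'
from h import *
go(406.5,241.1,19,115.2)
E
```

```text
time_s: 33.38
tool_pos: [0.4059, 0.2411, 0.0248]
tool_rot: [103.9, 89.9, 39.1]
force: [0.1, -0.2, 0.0]
grip_width: 0.0871
t 33.38 tcp [405.9 241.1  24.8] jaw -64.8 tilt 0.13 q [-50.  10.  17. 121.  -4.  49. -95.] grip 87.1 F [ 0.1 -0.2  0. ]
  shift [5.8 0.6 0.2] rot [-0.    -0.001 -0.002] deg 0.1 len 6
```

```bash
python3 -m pendant '[[87,[6,1,0],[0,0,0]],[87,[6,1,0],[0,0,0]],[87,[6,1,0],[0,0,0]],[60,[6,1,0],[0,0,0]],[30,[6,1,0],[0,0,0]],[30,[6,1,0],[0,0,0]],[30,[6,1,0],[0,0,0]],[30,[6,1,0],[0,0,0]],[30,[6,1,0],[0,0,0]],[30,[6,1,0],[0,0,0]]]' 25;  python3 -m pendant '[[30,[0,0,0],[0,0,0]],[30,[0,0,0],[0,0,0]],[30,[0,0,0],[0,0,0]],[30,[0,0,0],[0,0,0]],[30,[0,0,0],[0,0,0]],[30,[0,0,0],[0,0,0]]]'
python3 - <<'E'
from h import *
go(406.5,241.1,160,115.2)
E
```

```text
time_s: 34.22
tool_pos: [0.4058, 0.2408, 0.0176]
tool_rot: [99.9, 90.0, 35.1]
force: [0.7, 0.4, -0.2]
grip_width: 0.0481
time_s: 34.72
tool_pos: [0.4058, 0.2408, 0.0176]
tool_rot: [150.0, 90.0, 85.1]
force: [0.5, -1.1, 0.5]
grip_width: 0.0387
t 34.72 tcp [405.8 240.8  17.6] jaw -64.8 tilt 0.0 q [-50.  11.  17. 121.  -4.  48. -95.] grip 38.7 F [ 0.5 -1.1  0.5]
  shift [-1.424e+02  8.000e-01  1.000e-01] rot [-0. -0. -0.] deg 0.0 len 142
```

```bash
python3 -m pendant '[[30,[-15,0,0],[0,0,0]],[30,[-40,0,0],[0,0,0]],[30,[-75,0,0],[0,0,0]],[30,[-110,0,0],[0,0,0]],[30,[-135,0,0],[0,0,0]],[30,[-142,0,0],[0,0,0]],[30,[-142,0,0],[0,0,0]],[30,[-142,0,0],[0,0,0]],[30,[-142,0,0],[0,0,0]],[30,[-142,0,0],[0,0,0]]]'
python3 - <<'E'
from h import *
c=optics.read_camera("wrist"); cv2.imwrite("pics/w18.png",c["image"][240:400,200:440].repeat(3,0).repeat(3,1))
held("washer_c",-.0056)
x,y=pl(0,0);print(x,y); go(x,y,165,115.2)
E
```

```text
time_s: 35.55
tool_pos: [0.4047, 0.24, 0.1575]
tool_rot: [-74.0, 89.8, -138.9]
force: [0.1, 0.2, -1.9]
grip_width: 0.0391
washer_c 0.72 3422 3102 x pct [ 4.9  5.8  6.3  7.  15.2] y [-4.4  9.2 19.2] z [-19.7  -1.   17.4]
511.5 -16.2
t 35.7 tcp [405.2 240.4 158.4] jaw -64.8 tilt 0.12 q [-51.  -0.  17. 114.   0.  66. -99.] grip 39.4 F [ 0.2 -0.9 -1.3]
  shift [ -6.4 -13.  277.4] rot [-0.     0.001  0.002] deg 0.1 len 278
```

View pics/w18.png

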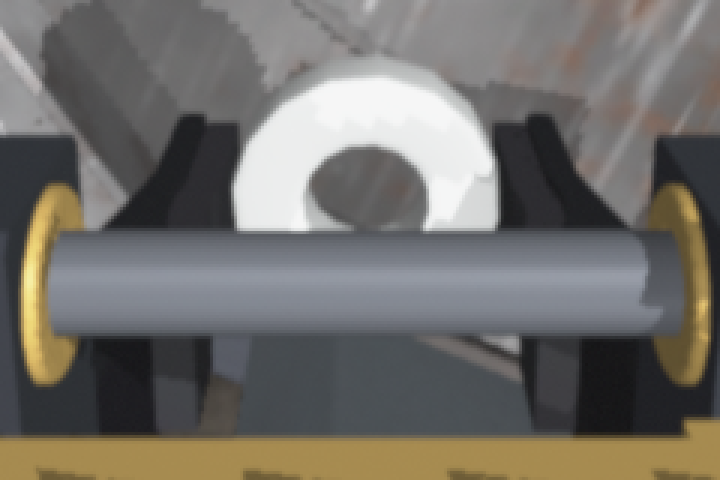

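```bash
python3 -m pendant '[[30,[-6,-13,277],[0,0,0]],[30,[-6,-13,277],[0,0,0]],[30,[-6,-13,277],[0,0,0]],[30,[-6,-13,277],[0,0,0]],[30,[-6,-13,277],[0,0,0]],[30,[-6,-13,277],[0,0,0]],[30,[-6,-13,277],[0,0,0]],[30,[-6,-13,277],[0,0,0]],[30,[-6,-13,277],[0,0,0]],[30,[-6,-13,277],[0,0,0]]]';  python3 -m pendant '[[30,[0,0,0],[0,0,0]],[30,[0,0,0],[0,0,0]],[30,[0,0,0],[0,0,0]]]'
python3 - <<'E'
from h import *
x,y=pl(0.5,0);print(x,y); go(x,y,118,115.2)
E
```

```text
time_s: 36.53
tool_pos: [0.5114, -0.0145, 0.165]
tool_rot: [-132.3, 89.9, 162.9]
force: [-0.8, 0.8, -1.4]
grip_width: 0.0389
time_s: 36.78
tool_pos: [0.5116, -0.014, 0.1655]
tool_rot: [176.2, 90.0, 111.5]
force: [-0.1, -0.1, -1.0]
grip_width: 0.0389
511.952413526233 -15.987110354217464
t 36.78 tcp [511.6 -14.  165.5] jaw -64.7 tilt 0.03 q [-34.   4.  34. 109.  -3.  67. -63.] grip 38.9 F [-0.1 -0.1 -1. ]
  shift [47.5 -0.6  1.9] rot [ 0.002 -0.    -0.   ] deg 0.1 len 48
```

```bash
python3 -m pendant '[[30,[15,0,2],[0,0,0]],[30,[30,0,2],[0,0,0]],[30,[47,0,2],[0,0,0]],[30,[47,0,2],[0,0,0]],[30,[47,0,2],[0,0,0]],[30,[47,0,2],[0,0,0]]]';  python3 - <<'E'
from h import *
c=optics.read_camera("wrist"); cv2.imwrite("pics/w19.png",c["image"][240:400,200:440].repeat(3,0).repeat(3,1))
c=optics.read_camera("side"); cv2.imwrite("pics/s19.png",c["image"][170:320,230:430].repeat(4,0).repeat(4,1))
x,y=pl(0.5,0);print(x,y); go(x,y,118,115.2)
held("washer_c",-.0056)
E
```

```text
time_s: 37.28
tool_pos: [0.5132, -0.0168, 0.1194]
tool_rot: [76.2, 89.9, 11.4]
force: [1.0, 0.6, -0.7]
grip_width: 0.0391
511.952413526233 -15.987110354217464
t 37.38 tcp [513.6 -17.  119.8] jaw -64.8 tilt 0.12 q [-33.   8.  35. 112.  -5.  62. -61.] grip 39.2 F [ 0.1 -0.1 -0.7]
  shift [ 1.8 -1.1 -1.6] rot [ 0.     0.    -0.002] deg 0.1 len 3
washer_c 0.56 3408 3125 x pct [ 4.5  5.5  6.   6.7 14.6] y [-4.   9.6 19.6] z [-19.8  -1.   17.5]
```

View pics/w19.png

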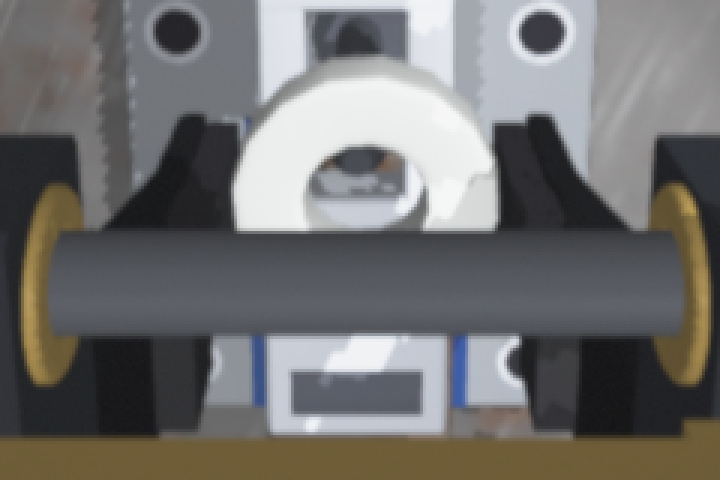

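View pics/s19.png

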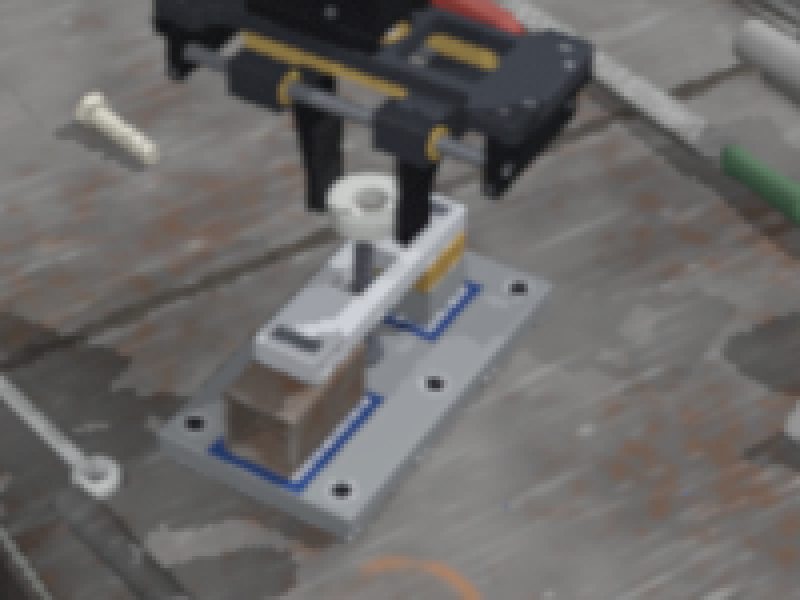

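Run:
```python
from h import *
c=optics.read_camera("wrist"); im=c["image"]
cv2.imwrite("pics/w20.png",cv2.resize(im[270:325,290:355],None,fx=10,fy=10,interpolation=cv2.INTER_NEAREST))
o=telemetry.get_obs(); R=Ro.from_euler('xyz',o["tool_rot"],degrees=True).as_matrix(); p=o["tool_pos"]
T=c["cam_to_world"]; print("cam in tool",np.round(R.T@(T[:3,3]-p)*1000,1)); print(np.round(R.T@T[:3,:3],2))
P=cloud(c)
for v in range(284,304,2):
    print(v,[tuple(np.round((P[v,u]-p)@R*1000,0).astype(int))+(int(P[v,u,2]*1000),) for u in (312,316,320,324,328)])
w=np.array(pl(0,0)+(92,))/1000; print("stud tip proj",proj(c,w)); 
for yy in (-2,0,2):print("hole near/far edges at washer top z, offset",yy,[np.round(proj(c,p+R@np.array([6,yy+d,-1.1])/1000),1) for d in (-9,0,9)])
go(0,0,0,115.2)
```

```text
cam in tool [-145.2   71.7   -1.2]
[[ 0.    0.27 -0.96]
 [ 0.    0.96  0.27]
 [ 1.   -0.    0.  ]]
284 [(np.int64(6), np.int64(11), np.int64(-5), 112), (np.int64(5), np.int64(12), np.int64(-4), 114), (np.int64(5), np.int64(12), np.int64(-2), 114), (np.int64(6), np.int64(11), np.int64(0), 113), (np.int64(5), np.int64(12), np.int64(2), 114)]
286 [(np.int64(6), np.int64(10), np.int64(-5), 113), (np.int64(5), np.int64(11), np.int64(-4), 114), (np.int64(6), np.int64(10), np.int64(-2), 113), (np.int64(6), np.int64(10), np.int64(0), 113), (np.int64(6), np.int64(10), np.int64(2), 113)]
288 [(np.int64(5), np.int64(10), np.int64(-5), 113), (np.int64(6), np.int64(9), np.int64(-4), 113), (np.int64(6), np.int64(9), np.int64(-2), 113), (np.int64(6), np.int64(9), np.int64(0), 113), (np.int64(7), np.int64(9), np.int64(2), 112)]
290 [(np.int64(6), np.int64(9), np.int64(-5), 113), (np.int64(28), np.int64(-1), np.int64(-4), 91), (np.int64(27), np.int64(0), np.int64(-2), 91), (np.int64(29), np.int64(-1), np.int64(0), 90), (np.int64(35), np.int64(-4), np.int64(2), 84)]
292 [(np.int64(29), np.int64(-2), n
[... 1363 characters left out ...]
.int64(-20), np.int64(0), 63), (np.int64(53), np.int64(-19), np.int64(3), 66)]
stud tip proj (np.float64(320.66725310002096), np.float64(291.66190510745844))
hole near/far edges at washer top z, offset -2 [array([321.6, 330.6]), array([321.6, 312.2]), array([321.7, 293.3])]
hole near/far edges at washer top z, offset 0 [array([321.6, 326.6]), array([321.6, 308.1]), array([321.7, 289. ])]
hole near/far edges at washer top z, offset 2 [array([321.6, 322.5]), array([321.6, 303.9]), array([321.7, 284.7])]
t 37.53 tcp [513.3 -17.1 119.4] jaw -64.8 tilt 0.09 q [-33.   8.  35. 112.  -5.  62. -61.] grip 39.1 F [ 0.3  0.8 -0.7]
  shift [ 118.6 -457.4 -234. ] rot [-0.     0.    -0.002] deg 0.1 len 527
```

View pics/w20.png

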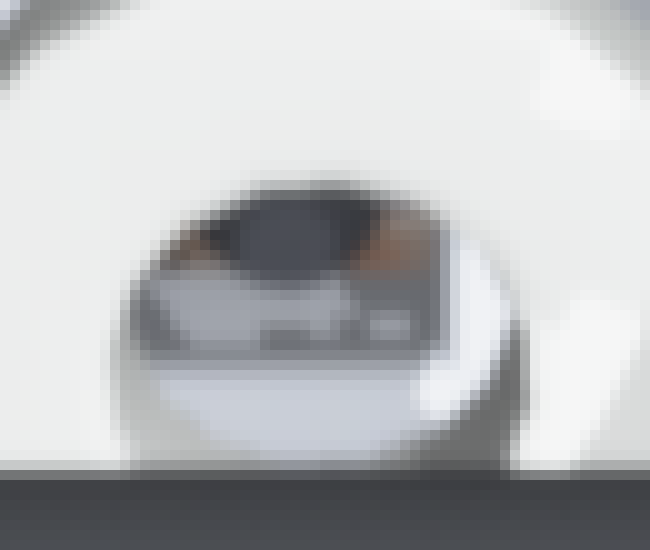

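```bash
python3 -m pendant '[[30,[0,-2.3,-1.5],[0,0,0]],[30,[4,-2.3,-1.5],[0,0,0]],[30,[8,-2.3,-1.5],[0,0,0]],[30,[12,-2.3,-1.5],[0,0,0]],[30,[16,-2.3,-1.5],[0,0,0]],[30,[16,-2.3,-1.5],[0,0,0]],[30,[16,-2.3,-1.5],[0,0,0]]]'
python3 - <<'E'
from h import *
c=optics.read_camera("wrist"); im=c["image"]
cv2.imwrite("pics/w21.png",cv2.resize(im[270:325,290:355],None,fx=10,fy=10,interpolation=cv2.INTER_NEAREST))
x,y=pl(0,0); go(x,y,89,115.2)
E
```

```text
time_s: 38.12
tool_pos: [0.5097, -0.0169, 0.1021]
tool_rot: [-97.0, 89.9, -161.8]
force: [0.6, 0.2, -1.2]
grip_width: 0.0393
t 38.17 tcp [510.  -16.9 102.4] jaw -64.8 tilt 0.02 q [-33.   9.  34. 113.  -6.  60. -61.] grip 38.6 F [-0.5  0.4 -1.3]
  shift [13.4  1.7  0. ] rot [-0.  0.  0.] deg 0.0 len 13
```

View pics/w21.png

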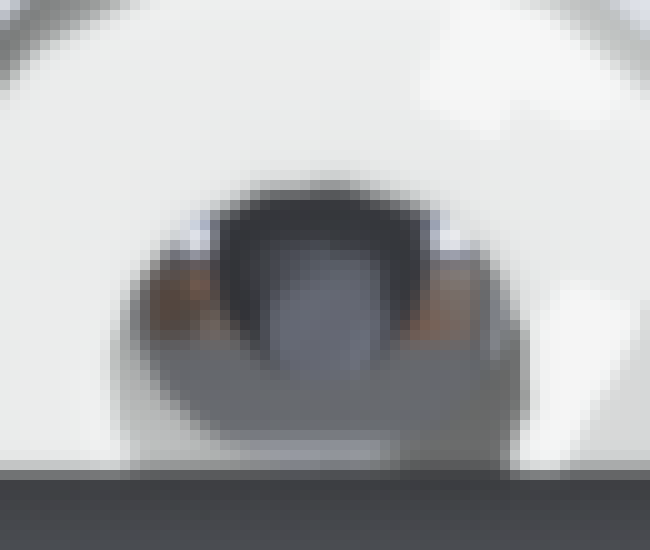

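```bash
python3 -m pendant '[[30,[2,1.3,0],[0,0,0]],[30,[5,1.3,0],[0,0,0]],[30,[8,1.3,0],[0,0,0]],[30,[11,1.3,0],[0,0,0]],[30,[13,1.3,0],[0,0,0]],[30,[13,1.3,0],[0,0,0]],[30,[13,1.3,0],[0,0,0]]]'
python3 - <<'E'
from h import *
c=optics.read_camera("wrist"); im=c["image"]
cv2.imwrite("pics/w22.png",im[240:400,200:440].repeat(3,0).repeat(3,1))
x,y=pl(0,0); go(x,y,88,115.2)
E
```

```text
time_s: 38.75
tool_pos: [0.5111, -0.0163, 0.0894]
tool_rot: [-100.4, 90.0, -165.2]
force: [-0.4, -1.0, -0.7]
grip_width: 0.039
t 38.8 tcp [511.2 -16.3  89.6] jaw -64.8 tilt 0.0 q [-33.  10.  34. 114.  -7.  58. -60.] grip 39.3 F [ 0.1  0.2 -0.1]
  shift [1.6 0.3 0. ] rot [-0.  0. -0.] deg 0.0 len 2
```

View pics/w22.png

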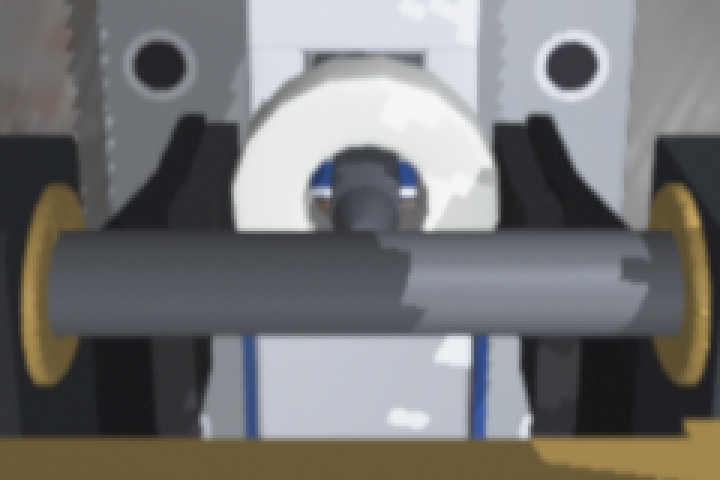

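```bash
python3 -m pendant '[[30,[2,0,0],[0,0,0]],[30,[2,0,0],[0,0,0]],[45,[1,0,0],[0,0,0]],[60,[1,0,0],[0,0,0]],[60,[1,0,0],[0,0,0]],[60,[1,0,0],[0,0,0]],[65,[-25,0,0],[0,0,0]],[70,[-60,0,0],[0,0,0]],[87,[-95,0,0],[0,0,0]],[87,[-95,0,0],[0,0,0]]]'; python3 -m pendant '[[87,[-20,0,-100],[0,0,0]],[87,[-20,0,-200],[0,0,0]],[87,[-20,0,-250],[0,0,0]],[87,[-20,0,-250],[0,0,0]],[87,[-20,0,-250],[0,0,0]],[87,[-20,0,-250],[0,0,0]],[87,[-20,0,-250],[0,0,0]],[87,[-20,0,-250],[0,0,0]],[87,[-20,0,-250],[0,0,0]]]'
python3 - <<'E'
from plate import *
c=optics.read_camera("top"); cv2.imwrite("pics/t5.png",c["image"][180:320,240:400].repeat(4,0).repeat(4,1))
s=optics.read_camera("side"); cv2.imwrite("pics/s5.png",s["image"][170:320,230:430].repeat(4,0).repeat(4,1))
for cam,cc in (("top",c),("side",s)):
  for l,z in (("clamp_plate",.016),("strap_c",.070),("washer_c",.082),("packer_black_c",.032),("tube_c",.056)):
    for o in measure(cam,l,z,c=cc)[:1]: print(cam,l,*o)
go(0,0,0,115.2)
E
```

```text
time_s: 39.63
tool_pos: [0.5154, -0.0165, 0.1913]
tool_rot: [76.0, 89.3, 11.1]
force: [1.8, -0.9, 0.8]
grip_width: 0.0757
time_s: 40.38
tool_pos: [0.4051, 0.2095, 0.2045]
tool_rot: [12.9, 90.0, -51.9]
force: [0.0, -0.2, -0.3]
grip_width: 0.0872
top clamp_plate 0.56 3283 0.019 0.0168 cen [513.3 -14.9] size [200.1 110. ] ang 25.1 mean [511.6 -12.8]
top strap_c 0.83 928 0.0728 0.0709 cen [514.1 -13.9] size [138.   36.1] ang 25.3 mean [511.2 -15. ]
top washer_c 0.51 239 0.0846 0.0824 cen [513.4 -14.8] size [37.3 34.4] ang 2.3 mean [513.2 -14.9]
top packer_black_c 0.85 371 0.0343 0.0323 cen [ 430.2 -206.4] size [37.8 38.7] ang 49.9 mean [ 429.8 -206.2]
top tube_c 0.58 265 0.058 0.0565 cen [454.5 -41.8] size [57.2 38.9] ang 24.7 mean [440.4 -47.1]
side strap_c 0.69 694 0.071 0.0695 cen [511.  -19.1] size [144.2  38.6] ang 25.0 mean [505.1 -22.3]
side washer_c 0.48 194 0.0829 0.0811 cen [510.  -20.2] size [42.1 36.7] ang 57.4 mean [509.7 -20.1]
side packer_black_c 0.56 422 0.0327 0.0313 cen [ 426.8 -211.2] size [41.9 37.9] ang 50.7 mean [ 427.  -211.1]
side tube_c 0.64 256 0.056 0.0551 cen [455.1 -47. ] size [63.7 40.4] ang 23.2 mean [444.  -54.7]
t 40.98 tcp [404.9 209.9 204.6] jaw -64.8 tilt 0.01 q [-50.  -5.  18. 113.   2.  72. -97.] grip 87.0 F [ 0.1 -0.5  0.3]
  shift [ 204.5 -455.7   17.7] rot [-0. -0. -0.] deg 0.0 len 500
```

View pics/t5.png

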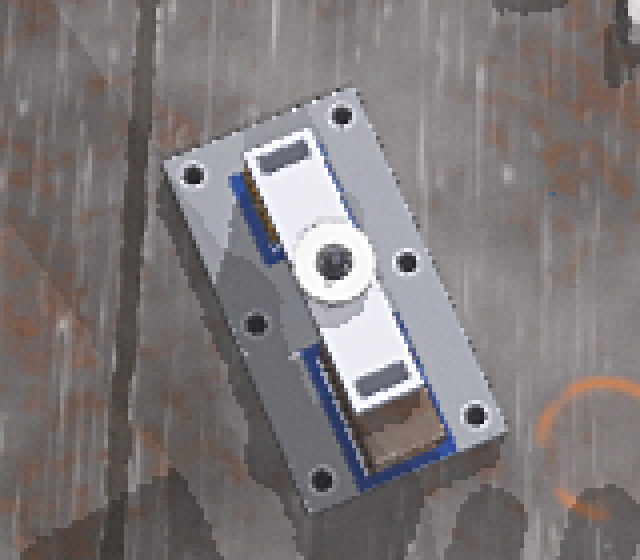

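View pics/s5.png

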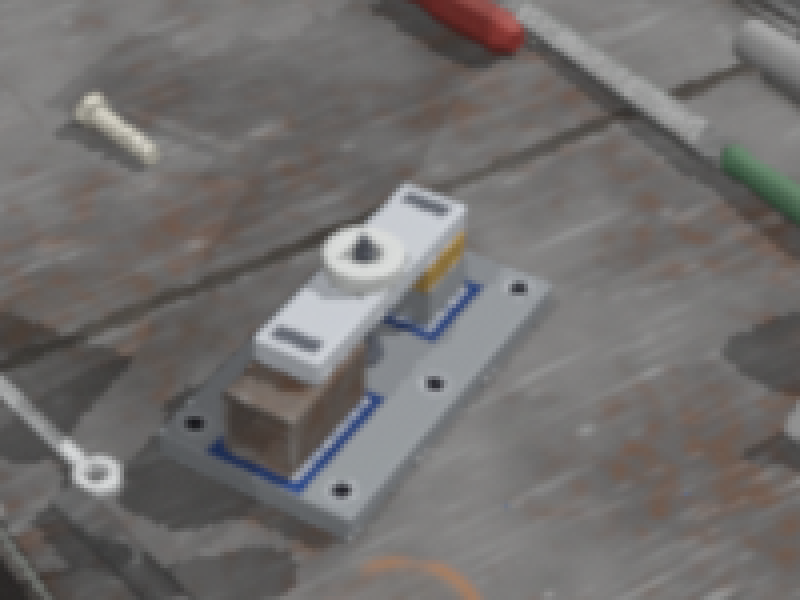

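Run:
```python
from h import *
print(env.sign_off())
```

```text
the job is handed in; nothing more can be done
None
```

The clamp is set up with only the nut missing, and I handed the job in at about 41 s. The offcut stands in the long outline. The brass packer sits on the grey one in the square outline. The strap lies across both with the stud through its slot, and the washer is flat on the strap round the stud.

My measurements, relative to the plate. The offcut and packers were measured before the strap went on; the strap and washer were measured last:

| Part | Where it sits | Target |
|---|---|---|
| Offcut | x ≈ -61 mm, y ≈ 0 | -60, 0 |
| Grey packer | x ≈ 53 mm, y ≈ 1 mm | 52, 0 |
| Brass packer | x ≈ 50 mm, y ≈ 1 mm | 52, 0 |
| Strap | about 1.5 mm or less off centre, in line within about 0.2° | 0, 0 |
| Washer | within about 1 mm of centre, top at about 82 mm | 0, 0, top at 82 mm |

- **Black packer:** it did not move, and reads within 0.2 mm of its starting position in both cameras.
- **Gripper:** it ended open and well clear of everything.
- **Camera disagreement:** the top and side cameras differ by about 3–6 mm in absolute position, so I relied on positions relative to the plate, where they agree to about 1–2 mm.
- **Not checked directly:** the grey packer is hidden under the brass one. Its position is from before the brass went on, though the last side picture shows the stack standing square. I judged the strap's level from the depth reading of its top face in both cameras (about 70 mm) and from the pictures, without measuring a tilt angle.

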